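# Set and lock the index wheel of a leg-drilling jig

## Robot

A 7-joint arm with a two-finger parallel gripper is mounted at the origin on a cart in front of the work surface, level with it; the furniture and walls round the work are solid. World frame = base frame: x ahead of the robot, y to its left, z up, the work surface at z = 0. Lengths are in m, angles in rad, forces in N, time in s.
With the tool pointing down it reaches from about 0.35 to 0.9 m from the base axis. Payload 7.2 kg.
Tool frame: the origin (TCP) lies between the finger pads; the fingertips stand 17 mm ahead of it and the grasp point (between the pads) lies 2 mm behind it (arm.nose_length is the z of the fingertips in the tool frame, in m); z points along the fingers, y is the line along which they close (so a half turn about z gives the same grasp; the last joint's range is limited). The gripper opens to 88 mm and grips with 3 to 60 N. Pads are 20 mm wide; open, the fingers measure 115 mm over their backs; the gripper's body (75 mm by 178 mm) begins 61 mm behind the grasp point.
Start: joints at [1.266, 0.411, -0.013, 1.596, 0.006, 1.134, -0.082], TCP at [0.147, -0.608, 0.24] pointing down, gripper open.
Joint ranges: [-2.95, 2.95], [-0.29, 1.99], [-1.47, 1.44], [0.14, 2.54], [-1.03, 4.17], [0.13, 1.85], [-2.86, 2.86]. Speed limits (rad/s): [2.39, 2.39, 3.01, 3.01, 3.14, 3.14, 3.14].

## Interface

Orientations are given as a unit quaternion [w, x, y, z].
In Python, from plant import telemetry, cams, hand_in, arm gives the robot as it stands.
- The arm moves only by the tool step_arm, never from a script. Its argument "steps" is a list of rows, each a list of 5 numbers: the shift along the tool's x, y, z in m, then the turn about the tool's z in degrees, then the opening, from 0 (shut) to 1 (fully open). In form: [[x, y, z, yaw, claw], ...]. A call has 1 to 12 rows; each row shifts and turns the commanded pose from where the row before left it, along the tool's axes as they then stand; what a row does not reach is not made up. A row lasts 1/8 s, in which the tool goes at most 62.5 mm and 10.7 degrees, less where a joint would pass 70% of its speed; a pose out of reach is approached as far as the arm can. A call with a gripper value outside its range is refused whole. The fingers move at their own pace and stop on an object; the grip force is fixed at half the most. Time passes only in rows, so rows that do not move let the fingers close. It gives the time, the measured TCP pose, the force, the opening and the grip force at its end, in the units of the state.
- telemetry.read_state(): the state, without advancing time (a new reading comes with each control period).
- cams.camera(name): name is "scene" or "top" or "wrist"; returns the picture (384x512x3 uint8, red, green, blue); there is no depth.
- cams.calibration(name): a dict with "fx", "fy", "cx", "cy" (pixels), "cam_to_world" (4x4, takes a point from camera to world coordinates). Camera axes: x right, y down, z forward; pixel columns grow to the right and rows downward; lengths in m; the calibration is good to about 2 mm. A picture is of the moment at which its call begins: read the wrist's pose just before it. calibration takes no time and is no camera call; for the wrist camera it gives the pose at the moment of the call.
- hand_in(): hands the job in; it is judged then, once.
The state is a dict: "time_s": time; "qpos": joint angles; "dq": joint speeds; "joint_efforts": joint torques, N m; "ee_pos": TCP position; "ee_rot": TCP orientation; "contact_force": force on the tool from outside, world axes, zero at the start; "torque": the same for the moment, N m; "finger_gap": finger opening in m; "grip_force": force on a finger pad.
Only numpy, scipy, OpenCV 4.12 (cv2) and the standard library are available. Lean on these libraries where they do the work, as an engineer would, in place of code of your own. Each camera call takes 0.05 s, during which the arm holds its last target. There are 200 camera calls.

## Task

Set up the index head of the table-leg drilling jig: first turn its wheel by the rim until the engraved line faces the fixed pointer, and only then lock the wheel down with every quarter-turn stud that stands on the table. Each stud goes into a socket of its own, whichever you like: line its foot up with the slot, push it down against the spring and turn it a quarter turn clockwise until it meets its stop, so that it stays locked when let go. Keep the wheel on its mark, and leave the tape measure and the offcut where they lie.

Things in the scene. Friction and masses are not known exactly. Their poses are not given: they have to be found in the camera images.
- index_wheel (a joint): the aluminium index wheel's turning angle about its vertical axis, rad: 0 = its engraved dark line faces the pointer, positive = the line is anticlockwise of the pointer seen from above. It turns freely either way by hand from -3.1 to 3.1 (about 0.1 N m of friction) and stays where it is left.
- wheel_top (a point): the wheel's axis at the top edge of its rim, 157 mm above the table. The wheel is a flat disc 152 mm across (top face 125 mm above the table) with a plain upright rim on it like a ring: outside diameter 96 mm, wall 9 mm thick (its middle 43.5 mm from the axis), 32 mm high, open inside. x turns with the wheel; the engraved line lies on its -x side.
- wheel_mark (a point): the engraved dark line, 4 mm wide, where it crosses the top edge of the rim, at the middle of the rim's wall.
- pointer_tip (a point): tip of the fixed steel pointer, a small cone on a dark block, pointing at the wheel's axis from 78 mm away, 118 mm above the table. Pointer, sockets and wheel stand on a round plywood top (284 mm across, its face 100 mm above the table) on a grey drum pedestal that cannot be moved.
- socket_1_slot (a point): socket 1 of 4, all alike: a dark steel box 62 x 62 mm, 18 mm high, fixed on the plywood top 100 mm from the wheel's axis, each turned its own way. This point is the centre of its slot, on its top face (118 mm above the table); x along the slot, z up. The slot is 48 x 32 mm through a 6 mm top plate, with a hollow 12 mm high under it.
- stud_1_grip (a point): quarter-turn stud 1 (3 or 4 of the 4 are there, all alike), loose, 0.14 kg, 67 mm high, standing on a steel foot 44 x 28 x 8 mm; round neck 28 mm; pale metal disc head 60 mm across, 26 to 32 mm above the underside; on it an upright black grip bar 44 mm long, 14 mm thick, up to the top. Point: middle of the bar, 52 mm above the underside; x along bar and foot, y across, z up.
- socket_2_slot (a point): socket 2, the same point and axes. In the hollow of each socket a spring pad stands 12 mm below the top face; it can be pushed down 5 mm, with 2 N at first and 9 N at the bottom.
- stud_2_grip (a point): stud 2, the same point and axes. A stud lined up with a slot drops onto the spring pad, this point 40 mm above the socket's top face. Before it can be turned under the plate it must be pushed 2 to 5 mm further down, best 3.5 mm. A stud not lined up stands on the plate, the point 52 mm above it.
- socket_3_slot (a point): socket 3, the same point and axes. Stops in the hollow of each socket let a stud turn, from lined up with the slot, only clockwise seen from above and only a quarter turn, about 90 to 95 degrees.
- stud_3_grip (a point): stud 3, the same point and axes. When a stud is let go after its quarter turn, the spring lifts its foot against the underside of the plate (point then 38 mm above the socket's top face) and holds it there.
- tape_measure: yellow tape measure, 62 x 73 x 32 mm, lying on the table; origin at the centre of its underside. To be left alone.
- offcut: pale wooden offcut block, 45 x 75 x 28 mm, lying on the table; origin at the centre of its underside. To be left alone.
- socket_4_slot (a point): socket 4, the same point and axes. Note for clearance: a fixed stack of boards 0.27 m high stands on the table behind the head on the right.
- stud_4_grip (a point): stud 4, the same point and axes.
Things that resemble listed ones, but are neither listed nor needed, are in the scene too. What is shaped like the part that bears stud_1_grip but yellow is not meant.

How it is judged:
By the outcome, as a careful person would: the job done as asked, in the order asked, and still so for the second after the job is handed in, with the robot touching nothing.
Of stud_1, stud_2, stud_3, stud_4 only 3 to 4 are there at a start; the rules pass over those that are not, and their reading is None.
At some moment in a run one of stud_1, stud_2, stud_3, stud_4 may be knocked a few centimetres aside while the robot is not near it.
It also fails if it takes over 210 s, if anything falls off the work surface, if the arm or the gripper's body presses on something with over 40 N, if the wrist force passes 120 N, or if a joint passes its speed limit or range.

## Working session

There is one attempt and no reset: what is moved stays moved. The work goes in short steps, Python scripts to look and compute and a tool call to move; the robot and the scene stay as the last step left them, time stands still between calls to the robot, and variables do not carry over. Pictures are saved under pics/ and viewed, at most 16 in all, crops included, and the job is handed in when it is done.

Besides the shell and the picture viewer there is one more tool, called by a JSON object that holds its "op" and its "data", one argument or row to a line. step_arm: Moves the arm, as the interface text tells. Its arguments: {"type":"object","properties":{"steps":{"type":"array","items":{"type":"array","items":{"type":"number"}}}},"required":["steps"]}

```bash
ls; mkdir -p pics
python3 - <<'E'
from plant import telemetry, cams, arm
import cv2
s=telemetry.read_state(); print(s)
for n in("scene","top"):
    c=cams.calibration(n); print(n,c)
    cv2.imwrite(f"pics/{n}0.png",cams.camera(n)[...,::-1])
print(cams.calibration("wrist"))
E
```

```text
pics
{'time_s': 0.0, 'qpos': array([ 1.26580311,  0.41188938, -0.0126848 ,  1.5970336 ,  0.00561205,
        1.1343271 , -0.08219888]), 'dq': array([ 0.00087214,  0.00011801,  0.00091712,  0.00034408, -0.00370669,
        0.0003818 , -0.0004425 ]), 'joint_efforts': array([-9.91806496e-05, -5.87947690e+01,  6.41543213e-01, -2.91077292e+01,
       -5.38889773e-02,  1.81735831e-02,  1.43377092e-04]), 'ee_pos': array([ 0.14644376, -0.60710262,  0.23882006]), 'ee_rot': array([-7.94277567e-04,  9.92998633e-01,  1.18123059e-01, -1.63506414e-04]), 'contact_force': array([ 0.57857619, -0.3969567 ,  0.41397727]), 'torque': array([-0.06730695,  0.02778206, -0.01077708]), 'grip_force': 0.0, 'finger_gap': 0.08754804793627011}
scene {'fx': 462.75284210437957, 'fy': 462.75284210437957, 'cx': 249.7251186481746, 'cy': 184.88831214890968, 'cam_to_world': array([[ 9.99955911e-01,  4.37289920e-03, -8.30991626e-03,
         5.27569789e-01],
       [ 9.38884472e-03, -4.50238012e-01,  8.92859217e-01,
        -1.60830358e+00],
       [ 1.62943186e-04, -8.92897872e-01, -4.50259218e-01,
         9.13402609e-01],
       [ 0.00000000e+00,  0.00000000e+00,  0.00000000e+00,
         1.00000000e+00]])}
top {'fx': 418.3858557312942, 'fy': 418.3858557312942, 'cx': 251.1408841525807, 'cy': 193.64163674128568, 'cam_to_world': array([[ 0.02500091, -0.99764055,  0.06393972,  0.43642296],
       [-0.99966261, -0.02539976, -0.0054326 , -0.03734719],
       [ 0.00704383, -0.06378233, -0.99793898,  1.50599411],
       [ 0.        ,  0.        ,  0.        ,  1.        ]])}
{'fx': 328.21731125647295, 'fy': 328.21731125647295, 'cx': 262.4324077252364, 'cy': 189.10603191550015, 'cam_to_world': array([[ 0.23451873, -0.94266311, -0.23745995,  0.21124166],
       [-0.97210815, -0.22806425, -0.05470319, -0.59113643],
       [-0.00258944,  0.24366567, -0.96985583,  0.38293492],
       [ 0.        ,  0.        ,  0.        ,  1.        ]])}
```

View pics/top0.png

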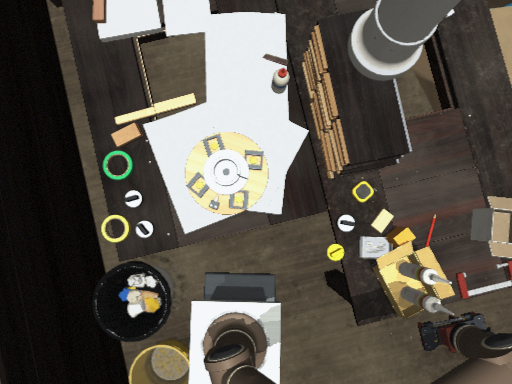

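View pics/scene0.png

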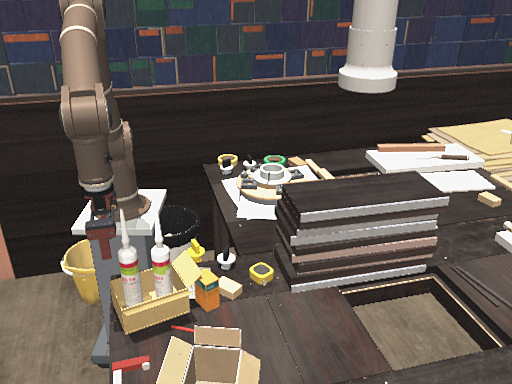

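Top view: the wheel is at (226,172). White studs are at (134,199), (145,229) and (346,223), and the yellow decoy stud is at (336,253). The tape is at (363,191) and the offcut at (383,220). Next is a close crop of the head and studs.

Run:
```python
import cv2,numpy as np
im=cv2.imread("pics/top0.png")
a=cv2.resize(im[122:222,176:276],(500,500),interpolation=cv2.INTER_CUBIC)
b=cv2.resize(im[184:244,110:170],(250,250),interpolation=cv2.INTER_CUBIC)
c=cv2.resize(im[200:260,320:380],(250,250),interpolation=cv2.INTER_CUBIC)
cv2.imwrite("pics/crop0.png",np.hstack([a,np.vstack([b,c])]))
```

```text
(no output)
```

View pics/crop0.png

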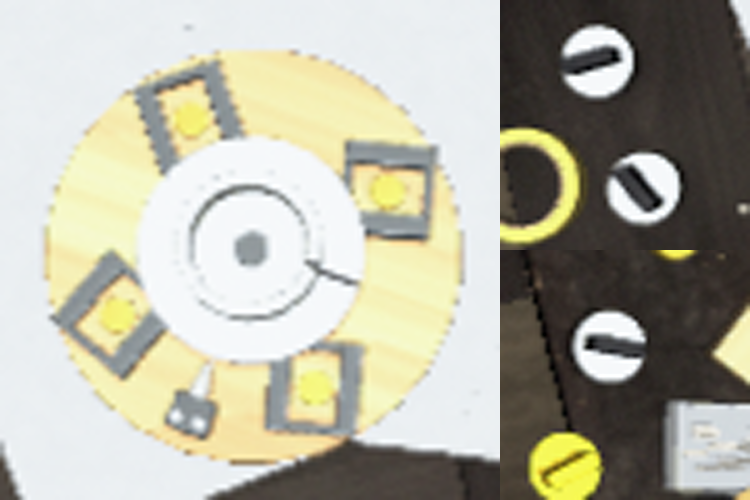

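```bash
cat > h.py <<'E'
import numpy as np, cv2
from scipy.spatial.transform import Rotation as R
from plant import telemetry, cams
def ray(cal,uv,z):
    T=cal["cam_to_world"]; uv=np.atleast_2d(uv).astype(float)
    d=np.c_[(uv[:,0]-cal["cx"])/cal["fx"],(uv[:,1]-cal["cy"])/cal["fy"],np.ones(len(uv))]@T[:3,:3].T
    o=T[:3,3]; return o+d*((z-o[2])/d[:,2])[:,None]
def proj(cal,p):
    T=cal["cam_to_world"]; q=(np.atleast_2d(p)-T[:3,3])@T[:3,:3]
    return np.c_[q[:,0]/q[:,2]*cal["fx"]+cal["cx"],q[:,1]/q[:,2]*cal["fy"]+cal["cy"]]
def pose():
    s=telemetry.read_state(); q=s["ee_rot"]; M=R.from_quat(np.r_[q[1:],q[0]]).as_matrix()
    return s["ee_pos"],M,s
def yaw_y(M): return np.degrees(np.arctan2(M[1,1],M[0,1]))   # world heading of tool y (closing line)
def go(p,ydir=None):
    "shift in tool axes (mm) after the turn is 0; turn so that closing line y heads ydir (deg, mod 180)"
    e,M,s=pose(); d=M.T@(np.array(p)-e)*1000
    t=None
    if ydir is not None:
        t=-((ydir-yaw_y(M)+90)%180-90)   # tool z is down: + turn is clockwise from above
    print("t=%.1f ee=%s"%(s["time_s"],np.round(e,4)),"tool-axes mm:",np.round(d,1),"turn:",None if t is None else round(t,1),"yaw_y %.1f"%yaw_y(M), "tilt",np.round(M[:2,2],4),"q7 %.2f"%s["qpos"][6])
def snap(name,cam="wrist"):
    c=cams.calibration(cam); im=cams.camera(cam)[...,::-1].copy(); cv2.imwrite(f"pics/{name}.png",im); np.save(f"pics/{name}.npy",c,allow_pickle=True); return im,c
def load(name): return cv2.imread(f"pics/{name}.png"),np.load(f"pics/{name}.npy",allow_pickle=True).item()
E
python3 - <<'E'
from h import *
c=cams.calibration("top")
w=ray(c,[226,171.6],.125)[0];print("wheel",w)
for n,uv,z in[("st a",(134,199),.03),("st b",(145,229),.03),("st c",(346,223),.03),("yel",(336,253),.03),("tape",(363,191),.03),("off",(383,220),.03),
 ("s1",(214,145.6),.118),("s2",(253.6,160),.118),("s3",(239,199.6),.118),("s4",(199.4,185),.118),("tip",(217.4,195),.118),("mk",(247.6,178.8),.125),("board",(330,150),.27)]:
    p=ray(c,uv,z)[0]; print(n,p.round(3), "ang %.0f r %.3f"%(np.degrees(np.arctan2(*(p-w)[1::-1])),np.hypot(*(p-w)[:2])))
go([w[0]-.06,w[1],.42],None)
E
```

```text
wheel [0.596029   0.04034286 0.125     ]
st a [0.502 0.367 0.03 ] ang 106 r 0.340
st b [0.397 0.324 0.03 ] ang 125 r 0.346
st c [ 0.436 -0.382  0.03 ] ang -111 r 0.452
yel [ 0.33  -0.348  0.03 ] ang -124 r 0.471
tape [ 0.55  -0.441  0.03 ] ang -95 r 0.484
off [ 0.45  -0.513  0.03 ] ang -105 r 0.572
s1 [0.683 0.083 0.118] ang 26 r 0.097
s2 [ 0.638 -0.05   0.118] ang -65 r 0.100
s3 [ 0.505 -0.005  0.118] ang -154 r 0.102
s4 [0.55  0.128 0.118] ang 118 r 0.099
tip [0.518 0.067 0.118] ang 161 r 0.082
mk [ 0.574 -0.032  0.125] ang -107 r 0.076
board [ 0.652 -0.276  0.27 ] ang -80 r 0.321
t=0.1 ee=[ 0.1465 -0.6072  0.2389] tool-axes mm: [ 530.6 -538.3 -180.4] turn: None yaw_y -76.4 tilt [-0.0004  0.0014] q7 -0.08
```

Candidates for the studs, by top pixel:
- White discs with black bars at (134,199), (145,229) and (346,223) are the ones wanted.
- The yellow one at (336,253) is the decoy.
- The rings at (117,165), (115,229) and the tape at (363,191) are not studs.

The wheel line is about 92° anticlockwise of the pointer. I'll go over the head for a closer look.

{"op": "step_arm", "data": {
  "steps": [
    [0, 0, -0.06, 0, 1],
    [0, 0, -0.06, 0, 1],
    [0, 0, -0.06, 0, 1],
    [0.043, -0.04, 0, 0, 1],
    [0.043, -0.04, 0, 0, 1],
    [0.043, -0.04, 0, 0, 1],
    [0.043, -0.04, 0, 0, 1],
    [0.043, -0.04, 0, 0, 1],
    [0.043, -0.04, 0, 0, 1],
    [0.043, -0.04, 0, 0, 1]
  ]
}}

```text
time_s: 1.35
ee_pos: [0.3741, -0.2629, 0.4195]
ee_rot: [0.0, 0.993, 0.118, -0.0]
contact_force: [0.9, 0.5, -0.0]
finger_gap: 0.0876
grip_force: 0.0
```

{"op": "step_arm", "data": {
  "steps": [
    [0.043, -0.04, 0, 0, 1],
    [0.043, -0.04, 0, 0, 1],
    [0.043, -0.04, 0, 0, 1],
    [0.043, -0.04, 0, 0, 1],
    [0.043, -0.04, 0, 0, 1],
    [0.043, -0.04, 0, 0, 1],
    [0.043, -0.04, 0, 0, 1]
  ]
}}

```text
time_s: 2.22
ee_pos: [0.6013, 0.0793, 0.4193]
ee_rot: [0.0, 0.993, 0.118, -0.0]
contact_force: [1.3, -0.7, 0.3]
finger_gap: 0.0877
grip_force: 0.0
```

{"op": "step_arm", "data": {
  "steps": [
    [0, 0, 0, -9.5, 1],
    [0, 0, 0, -9.5, 1],
    [0, 0, 0, -9.5, 1],
    [0, 0, 0, -9.5, 1],
    [0, 0, 0, -9.5, 1],
    [0, 0, 0, -9.5, 1],
    [0, 0, 0, -9.5, 1],
    [0, 0, 0, -9.5, 1],
    [0, 0, 0, 0, 1]
  ]
}}

```text
time_s: 3.35
ee_pos: [0.6004, 0.0778, 0.4191]
ee_rot: [-0.0, 0.71, 0.704, -0.0]
contact_force: [0.2, 0.8, -0.3]
finger_gap: 0.0878
grip_force: 0.0
```

Run:
```python
from h import *
go([.596,.08,.42],0)
im,c=snap("head1")
print(c["cam_to_world"].round(3))
```

```text
t=3.4 ee=[0.6004 0.0778 0.4191] tool-axes mm: [ 2.1 -4.4 -0.9] turn: -0.5 yaw_y -0.5 tilt [-0.001   0.0001] q7 -0.46
[[ 1.    -0.008 -0.003  0.601]
 [-0.009 -0.97  -0.243  0.145]
 [-0.001  0.243 -0.97   0.563]
 [ 0.     0.     0.     1.   ]]
```

View pics/head1.png

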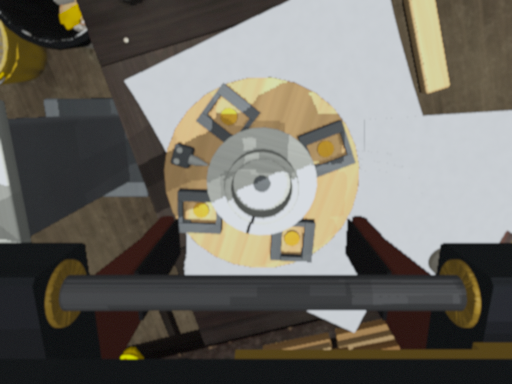

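Head view: wheel at (262,182), mark at (250,222), pointer at (185,157), sockets at (229,113), (326,147), (202,211) and (292,239). I'll crop and segment.

Run:
```python
from h import *
im,c=load("head1")
sub=cv2.resize(im[70:275,155:365],None,fx=2.85,fy=2.85,interpolation=cv2.INTER_CUBIC)
cv2.imwrite("pics/crop1.png",sub)
hsv=cv2.cvtColor(im,cv2.COLOR_BGR2HSV)
w=np.array([.596,.040])
# ply disc and slot openings via masks
m=((hsv[...,1]<70)&(hsv[...,2]<110)).astype(np.uint8)
cw=proj(c,[*w,.1])[0]; print("axis px",cw)
yy,xx=np.mgrid[:384,:512]; m[np.hypot(xx-262,yy-172)>95]=0
n,l,st,ce=cv2.connectedComponentsWithStats(m)
for i in range(1,n):
    if st[i,4]>80:
        k=(l==i).astype(np.uint8); cs,_=cv2.findContours(k,cv2.RETR_EXTERNAL,cv2.CHAIN_APPROX_NONE)
        pw=ray(c,cs[0][:,0],.118)[:,:2]*1000
        r=cv2.minAreaRect(pw.astype(np.float32)); print(i,st[i],ce[i].round(1),[np.round(v,1) for v in r])
```

```text
axis px [259.6455079  181.69390746]
3 [241 106  18  25 184] [250.1 116.5] [array([580.2, 130.1]), array([33.8, 17. ]), np.float64(55.0)]
4 [206 112  26  30 235] [218.6 130.5] [array([537.6, 118.2]), array([15.8, 43.2]), np.float64(45.5)]
5 [298 121  47  28 546] [322.3 133.3] [array([679.2, 108.1]), array([61.9, 33.7]), np.float64(2.5)]
6 [171 144  23  24 342] [182.4 155.5] [array([491.2,  81.4]), array([29.5, 27.8]), np.float64(73.3)]
8 [316 150  32  17  95] [334.7 160.2] [array([696.3,  71.6]), array([45.5, 11.9]), np.float64(26.8)]
12 [231 183  60  41 336] [258.8 207.2] [array([594.5,   9.7]), array([55.4, 82.8]), np.float64(82.4)]
13 [178 189  38  36 505] [191.  201.5] [array([506.4,   8.3]), array([50.5, 52.9]), np.float64(86.8)]
19 [280 249  23  10  85] [291.3 255.4] [array([641.1, -64.5]), array([32.7, 12.7]), np.float64(2.4)]
```

View pics/crop1.png

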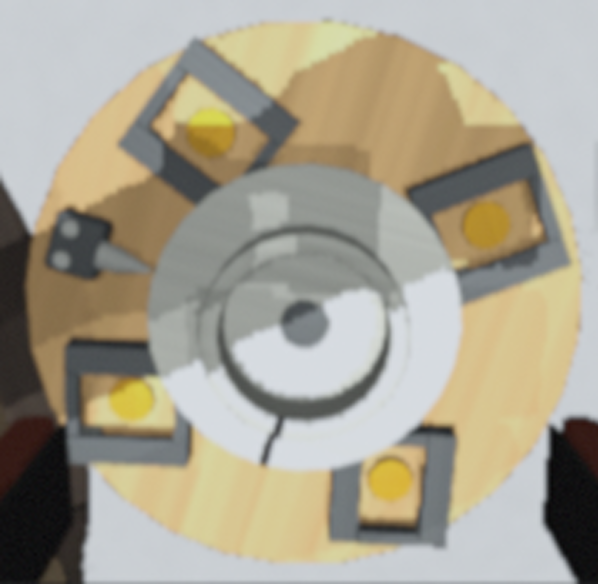

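```bash
cat >> h.py <<'E'
def pads(name):
    im,c=load(name); hsv=cv2.cvtColor(im,cv2.COLOR_BGR2HSV)
    m=cv2.inRange(hsv,(18,175,90),(32,255,255)); 
    cs,_=cv2.findContours(m,cv2.RETR_EXTERNAL,cv2.CHAIN_APPROX_NONE); out=[]
    for k in cs:
        if cv2.contourArea(k)>60:
            M=cv2.moments(k); out.append((M["m10"]/M["m00"],M["m01"]/M["m00"],cv2.contourArea(k)))
    return np.array(out),c
E
python3 - <<'E'
from h import *
o,c=pads("head1"); p=ray(c,o[:,:2],.106)
for a,b in zip(o,p): print(a.round(1),b.round(4))
f=lambda x,y:(155+x/2.85,70+y/2.85)
print("tip",ray(c,f(152,272),.118),"mark",ray(c,[f(281,418),],.157),ray(c,[f(265,464)],.125))
# hand-picked outer top face corners
for n,q in dict(A=[(120,143),(195,40),(300,122)],B=[(408,188),(530,143),(570,265),(465,303)],C=[(188,465),(67,463),(70,342)],D=[(330,540),(445,547),(455,432)]).items():
    w=ray(c,[f(*k) for k in q],.118)[:,:2]; d=np.diff(w,axis=0)
    print(n,(np.linalg.norm(d,axis=1)*1000).round(1),np.degrees(np.arctan2(d[:,1],d[:,0])).round(1),w.mean(0).round(4),((w[0]+w[2])/2).round(4))
E
```

```text
[130.3 354.3 169. ] [ 0.3803 -0.2475  0.106 ]
[ 50.4 315.6 106.5] [ 0.2611 -0.1739  0.106 ]
[473.5 317.7 104. ] [ 0.9337 -0.1833  0.106 ]
[473.2 282.7  68.5] [ 0.9242 -0.1214  0.106 ]
[ 53.3 278.4  82. ] [ 0.2763 -0.1086  0.106 ]
[291.3 237.7 112. ] [ 0.6424 -0.0447  0.106 ]
[325.1 148.4 150.5] [0.6877 0.0881 0.106 ]
[228.6 118.  111. ] [0.5547 0.1306 0.106 ]
[ 10.7  65.  191. ] [0.271  0.2012 0.106 ]
[ 70.5  16.9 342.5] [0.3582 0.2579 0.106 ]
tip [[0.52598264 0.06755952 0.118     ]] mark [[0.58827571 0.00624757 0.157     ]] [[ 0.57887742 -0.02878077  0.125     ]]
A [58.5 59.9] [ 51.1 -37.8] [0.5543 0.1467] [0.556 0.133]
B [60.  61.7 53.1] [  19.8  -69.1 -159.9] [0.6896 0.0884] [0.6879 0.0879]
C [61.4 63.6] [178.5  84.6] [ 0.5005 -0.0096] [0.5117 0.0007]
D [59.9 63.2] [-4.3 87. ] [ 0.6523 -0.0558] [ 0.6429 -0.0445]
```

{"op": "step_arm", "data": {
  "steps": [
    [0, 0, 0, -9.3, 0.4],
    [0, 0, 0, -9.3, 0.4],
    [0, 0, 0, -9.3, 0.4],
    [0, 0, 0, -9.3, 0.4],
    [0, 0, 0, -9.3, 0.4],
    [0, 0, 0, 0, 0.4]
  ]
}}

```text
time_s: 4.15
ee_pos: [0.6004, 0.078, 0.4194]
ee_rot: [-0.0, 0.376, 0.927, -0.0]
contact_force: [0.8, 0.0, -0.4]
finger_gap: 0.0358
grip_force: 0.0
```

Run:
```python
from h import *
go([.5683,.0117,.20],46)
```

```text
t=4.2 ee=[0.6004 0.078  0.4194] tool-axes mm: [-23.2 -69.8 219.4] turn: -0.2 yaw_y 45.8 tilt [-0.0005  0.0002] q7 0.28
```

{"op": "step_arm", "data": {
  "steps": [
    [-0.012, -0.035, 0, 0, 0.4],
    [-0.0112, -0.0348, 0, 0, 0.4],
    [0, 0, 0.055, 0, 0.4],
    [0, 0, 0.055, 0, 0.4],
    [0, 0, 0.055, 0, 0.4],
    [0, 0, 0.054, 0, 0.4],
    [0, 0, 0, 0, 0.4]
  ]
}}

```text
time_s: 5.03
ee_pos: [0.5665, 0.0109, 0.1975]
ee_rot: [-0.003, 0.376, 0.927, -0.001]
contact_force: [0.6, 0.6, 1.6]
finger_gap: 0.0355
grip_force: 0.0
```

Run:
```python
from h import *
go([.5683,.0117,.149],46)
im,c=snap("rim1")
```

```text
t=5.0 ee=[0.5665 0.0109 0.1975] tool-axes mm: [-1.   2.1 48.5] turn: -0.2 yaw_y 45.8 tilt [-0.0068 -0.0003] q7 0.27
```

View pics/rim1.png

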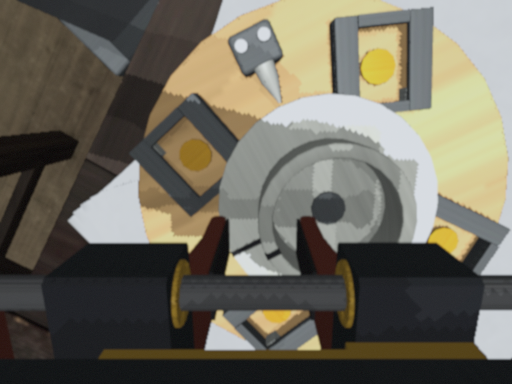

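Both fingertips, (215,225) and (310,225), straddle the rim wall, so I'll descend and close.

{"op": "step_arm", "data": {
  "steps": [
    [-0.001, 0.002, 0.0, 0, 0.4],
    [0, 0, 0.016, 0, 0.4],
    [0, 0, 0.016, 0, 0.4],
    [0, 0, 0.016, 0, 0.4],
    [0, 0, 0, 0, 0.4],
    [0, 0, 0, 0, 0.0],
    [0, 0, 0, 0, 0.0],
    [0, 0, 0, 0, 0.0],
    [0, 0, 0, 0, 0.0]
  ]
}}

```text
time_s: 6.2
ee_pos: [0.5697, 0.0101, 0.153]
ee_rot: [-0.0, 0.375, 0.927, -0.002]
contact_force: [-7.2, -5.6, 6.4]
finger_gap: 0.0083
grip_force: 28.2
```

Run:
```python
from h import *
go([.5683,.0117,.149],46); s=telemetry.read_state(); print(s["contact_force"],s["torque"],s["finger_gap"],s["grip_force"])
```

```text
t=6.2 ee=[0.5697 0.0101 0.153 ] tool-axes mm: [2.1 0.2 4. ] turn: -0.0 yaw_y 46.0 tilt [-0.0026 -0.0041] q7 0.23
[-7.17982769 -5.56429679  6.42302906] [-1.36769862  1.25028473 -0.08575258] 0.008324246234059599 28.18866599818648
```

{"op": "step_arm", "data": {
  "steps": [
    [0.006, 0.0004, 0, 8, 0],
    [0.006, 0.0004, 0, 8, 0],
    [0.006, 0.0004, 0, 8, 0],
    [0.006, 0.0004, 0, 8, 0],
    [0.006, 0.0004, 0, 8, 0],
    [0.006, 0.0004, 0, 8, 0],
    [0, 0, 0, 0, 0]
  ]
}}

```text
time_s: 7.08
ee_pos: [0.5553, 0.0429, 0.1529]
ee_rot: [0.0, 0.72, 0.694, -0.003]
contact_force: [-9.5, -6.1, 10.3]
finger_gap: 0.0085
grip_force: 30.3
```

{"op": "step_arm", "data": {
  "steps": [
    [0.006, 0.0004, 0, 8, 0],
    [0.006, 0.0004, 0, 8, 0],
    [0.006, 0.0004, 0, 8, 0],
    [0.006, 0.0004, 0, 8, 0],
    [0.006, 0.0004, 0, 8, 0],
    [0, 0, 0, 0, 0],
    [0, 0, 0, 0, 0]
  ]
}}

```text
time_s: 7.95
ee_pos: [0.5662, 0.0709, 0.1529]
ee_rot: [0.0, 0.914, 0.407, -0.003]
contact_force: [-9.6, -3.6, 8.7]
finger_gap: 0.009
grip_force: 30.4
```

Run:
```python
from h import *
a=np.radians(-134-88)
go([.5985+.0435*np.cos(a),.043+.0435*np.sin(a),.149],46-88); s=telemetry.read_state(); print(s["contact_force"],s["torque"],s["finger_gap"],s["grip_force"])
im,c=snap("turn1")
```

```text
t=8.0 ee=[0.5662 0.0709 0.1529] tool-axes mm: [ 0.9 -0.8  3.9] turn: -0.0 yaw_y -42.0 tilt [-0.0045 -0.0028] q7 -1.22
[-9.57422614 -3.55159703  8.69895385] [-0.9420329   2.17314809 -0.4779151 ] 0.008972503599965518 30.424216362152947
```

View pics/turn1.png

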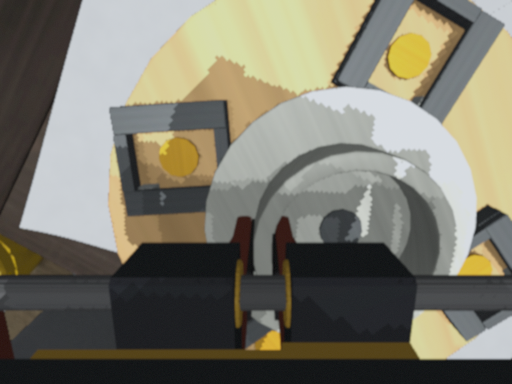

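Arc followed: the rim is held at (265,250) and the pointer and mark are behind the gripper. I'll finish the turn, release and look.

{"op": "step_arm", "data": {
  "steps": [
    [0.0038, 0.0002, 0, 5, 0],
    [0, 0, 0, 0, 0],
    [0, 0, 0, 0, 0],
    [0, 0, 0, 0, 0.35],
    [0, 0, 0, 0, 0.35],
    [0, 0, -0.04, 0, 0.35],
    [0, 0, -0.05, 0, 0.35],
    [0, 0, -0.05, 0, 0.35],
    [-0.03, 0, -0.05, 0, 0.4],
    [-0.05, 0, 0, 0, 0.4],
    [0, 0, 0, 0, 0.4]
  ]
}}

```text
time_s: 9.38
ee_pos: [0.5116, 0.0178, 0.3436]
ee_rot: [0.001, 0.931, 0.365, 0.0]
contact_force: [-0.1, 0.5, -0.9]
finger_gap: 0.0352
grip_force: 0.0
```

Run:
```python
from h import *
go([.5985,.043,.3],0)
im,c=snap("mark1")
o,_=pads("mark1"); print(np.c_[o[:,:2],ray(c,o[:,:2],.106)].round(4))
u=proj(c,[[.5985,.043,.125],[.5263,.0675,.118]]); print(u)
```

```text
t=9.4 ee=[0.5116 0.0178 0.3436] tool-axes mm: [80.9 40.5 43.7] turn: -47.1 yaw_y -47.1 tilt [ 0.0016 -0.0024] q7 -1.06
[[ 4.943418e+02  3.253365e+02  5.638000e-01 -3.578000e-01  1.060000e-01]
 [ 3.500626e+02  3.156283e+02  4.426000e-01 -2.050000e-01  1.060000e-01]
 [ 1.746089e+02  3.151600e+02  2.850000e-01 -3.360000e-02  1.060000e-01]
 [ 3.489779e+02  2.804412e+02  4.773000e-01 -1.662000e-01  1.060000e-01]
 [ 1.760517e+02  2.776951e+02  3.290000e-01 -2.000000e-04  1.060000e-01]
 [ 6.018270e+01  2.290851e+02  2.834000e-01  1.468000e-01  1.060000e-01]
 [ 5.021070e+01  2.297736e+02  2.743000e-01  1.553000e-01  1.060000e-01]
 [ 2.719454e+02  1.760744e+02  5.099000e-01  8.000000e-04  1.060000e-01]
 [ 6.068190e+01  1.578703e+02  3.578000e-01  1.969000e-01  1.060000e-01]]
[[300.71496415  93.27168781]
 [238.58802583 127.57343386]]
```

View pics/mark1.png

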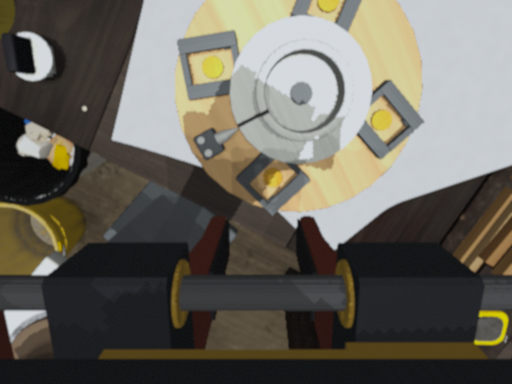

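Mark line from (268,111) to (238,126) runs to the pointer tip at (236,128), so it looks aligned. I'll measure the angle.

```bash
cat > ang.py <<'E'
from h import *
def mark(name,w):
    im,c=load(name); g=cv2.cvtColor(im,cv2.COLOR_BGR2GRAY).astype(np.float32)
    A=np.radians(np.arange(140,185,.25))
    def prof(r,z):
        P=np.c_[w[0]+r*np.cos(A),w[1]+r*np.sin(A),np.full(len(A),z)]; u=proj(c,P).astype(np.float32)
        return cv2.remap(g,u[:,0][None],u[:,1][None],cv2.INTER_LINEAR)[0]
    for z,rs in((.125,np.arange(.052,.076,.003)),(.157,np.arange(.040,.048,.002))):
        for r in rs:
            v=prof(r,z); v=cv2.GaussianBlur(v[:,None],(1,9),2).ravel(); i=v.argmin(); k=slice(max(i-24,0),i+25); wt=np.clip(np.median(v[k])-8-v[k],0,None)
            print("%.3f r%.3f ang %.1f depth %.0f"%(z,r,np.degrees((A[k]*wt).sum()/max(wt.sum(),1e-6)),np.median(v)-v[i]))
    return im
if __name__=="__main__":
    im=mark("mark1",(.5985,.043))
    cv2.imwrite("pics/crop2.png",cv2.resize(im[0:215,170:430],(780,645))[:600])
E
python3 ang.py
```

```text
0.125 r0.052 ang 159.1 depth 101
0.125 r0.055 ang 159.1 depth 109
0.125 r0.058 ang 159.3 depth 105
0.125 r0.061 ang 159.3 depth 105
0.125 r0.064 ang 159.2 depth 106
0.125 r0.067 ang 159.2 depth 108
0.125 r0.070 ang 159.3 depth 111
0.125 r0.073 ang 159.3 depth 107
0.157 r0.040 ang 159.0 depth 92
0.157 r0.042 ang 159.1 depth 121
0.157 r0.044 ang 159.2 depth 118
0.157 r0.046 ang 159.2 depth 109
```

View pics/crop2.png

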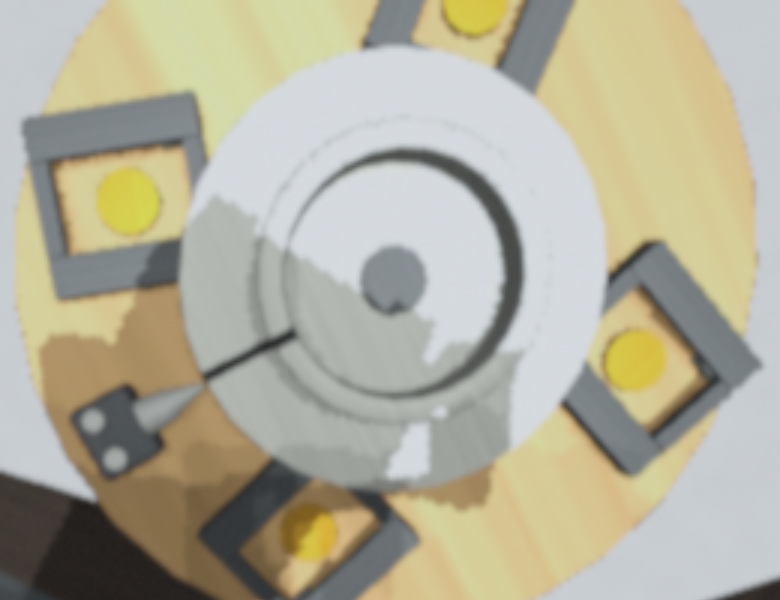

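Run:
```python
from h import *
im,c=load("mark1"); w=np.array([.5985,.043])
for uv in[(204,380),(201,381),(146,414),(118,430)]:
    p=ray(c,[170+uv[0]/3,uv[1]/3],.118)[0][:2]-w; print(uv,np.hypot(*p).round(4),np.degrees(np.arctan2(p[1],p[0])).round(2))
# cone pixels: bright grey low-sat next to the tip
hsv=cv2.cvtColor(im,cv2.COLOR_BGR2HSV); m=((hsv[...,1]<60)&(hsv[...,2]>95)&(hsv[...,2]<200)).astype(np.uint8)
yy,xx=np.mgrid[:384,:512]; m[(xx<214)|(xx>238)|(yy<122)|(yy>148)]=0
n,l,st,ce=cv2.connectedComponentsWithStats(m); i=1+st[1:,4].argmax(); ys,xs=np.where(l==i); print(st[i])
p=ray(c,np.c_[xs,ys],.118)[:,:2]-w; r=np.hypot(*p.T); a=np.degrees(np.arctan2(p[:,1],p[:,0]))
for lo in np.arange(.076,.11,.004):
    k=(r>=lo)&(r<lo+.004)
    if k.sum(): print(lo.round(3),k.sum(),a[k].mean().round(2))
# axis from the disc and rim circles: disc edge points by ellipse of hub
```

```text
(204, 380) 0.0763 160.38
(201, 381) 0.0775 160.23
(146, 414) 0.1015 160.92
(118, 430) 0.1136 161.03
[214 128  24  16 216]
0.076 5 160.91
0.08 15 160.97
0.084 23 160.9
0.088 31 161.01
0.092 39 161.03
0.096 42 160.9
0.1 40 160.97
0.104 21 160.66
```

The mark is about 1.6° clockwise of the pointer (159.2° against 160.9°). I'll regrip and trim it.

Run:
```python
from h import *
a=np.radians(133)
go([.5985+.0435*np.cos(a),.043+.0435*np.sin(a),.153],-47)
```

```text
t=9.4 ee=[0.5125 0.0193 0.3433] tool-axes mm: [ 79.   -2.7 190.3] turn: -0.1 yaw_y -47.1 tilt [ 0.0017 -0.0011] q7 -1.06
```

{"op": "step_arm", "data": {
  "steps": [
    [0.04, -0.0015, 0, 0, 0.35],
    [0.0395, -0.0015, 0, 0, 0.35],
    [0, 0, 0.05, 0, 0.35],
    [0, 0, 0.05, 0, 0.35],
    [0, 0, 0.05, 0, 0.35],
    [0, 0, 0.04, 0, 0.35],
    [0, 0, 0, 0, 0.35],
    [0, 0, 0, 0, 0],
    [0, 0, 0, 0, 0],
    [0, 0, 0, 0, 0]
  ]
}}

```text
time_s: 10.68
ee_pos: [0.5701, 0.0749, 0.1545]
ee_rot: [0.002, 0.931, 0.366, 0.001]
contact_force: [-1.7, -6.2, 4.9]
finger_gap: 0.0079
grip_force: 31.1
```

{"op": "step_arm", "data": {
  "steps": [
    [-0.0012, 0, 0, -1.6, 0],
    [0, 0, 0, 0, 0],
    [0, 0, 0, 0, 0.0],
    [0, 0, 0, 0, 0.35],
    [0, 0, 0, 0, 0.35],
    [0, 0, -0.04, 0, 0.35],
    [0, 0, -0.05, 0, 0.35],
    [0, 0, -0.05, 0, 0.35],
    [-0.03, 0, -0.05, 0, 0.4],
    [-0.05, 0, 0, 0, 0.4],
    [0, 0, 0, 0, 0.4],
    [0, 0, 0, 0, 0.4]
  ]
}}

```text
time_s: 12.18
ee_pos: [0.5111, 0.0203, 0.3429]
ee_rot: [0.0, 0.925, 0.38, 0.0]
contact_force: [-0.1, -0.2, -0.1]
finger_gap: 0.0351
grip_force: 0.0
```

```bash
cat >> ang.py <<'E'
def pointer(name,w):
    im,c=load(name); hsv=cv2.cvtColor(im,cv2.COLOR_BGR2HSV); m=((hsv[...,1]<60)&(hsv[...,2]>95)&(hsv[...,2]<200)).astype(np.uint8)
    yy,xx=np.mgrid[:384,:512]; t=proj(c,[w[0]-.092*np.cos(.33),w[1]+.092*np.sin(.33),.118])[0]; m[np.hypot(xx-t[0],yy-t[1])>14]=0
    n,l,st,ce=cv2.connectedComponentsWithStats(m); i=1+st[1:,4].argmax(); ys,xs=np.where(l==i)
    p=ray(c,np.c_[xs,ys],.118)[:,:2]-w; r=np.hypot(*p.T); a=np.degrees(np.arctan2(p[:,1],p[:,0])); k=(r>.08)&(r<.1)
    print("pointer",a[k].mean().round(2),k.sum())
E
python3 - <<'E'
from h import *; from ang import *
go([.5985,.043,.3],0)
snap("mark2"); mark("mark2",(.5985,.043)); pointer("mark2",(.5985,.043)); pointer("mark1",(.5985,.043))
E
```

```text
t=12.2 ee=[0.5111 0.0203 0.3429] tool-axes mm: [78.1 45.3 42.9] turn: -45.3 yaw_y -45.3 tilt [0.0007 0.0002] q7 -1.04
0.125 r0.052 ang 163.6 depth 95
0.125 r0.055 ang 163.6 depth 113
0.125 r0.058 ang 163.6 depth 112
0.125 r0.061 ang 163.8 depth 111
0.125 r0.064 ang 163.7 depth 116
0.125 r0.067 ang 163.7 depth 110
0.125 r0.070 ang 163.5 depth 110
0.125 r0.073 ang 163.7 depth 113
0.157 r0.040 ang 163.4 depth 96
0.157 r0.042 ang 163.6 depth 118
0.157 r0.044 ang 163.5 depth 114
0.157 r0.046 ang 163.5 depth 112
pointer 160.96 149
pointer 160.96 150
```

{"op": "step_arm", "data": {
  "steps": [
    [0.05, 0, 0, 0, 0.35],
    [0.03, 0, 0.05, 0, 0.35],
    [0, 0, 0.05, 0, 0.35],
    [0, 0, 0.05, 0, 0.35],
    [0, 0, 0.04, 0, 0.35],
    [0, 0, 0, 0, 0.35],
    [0, 0, 0, 0, 0],
    [0, 0, 0, 0, 0],
    [0, 0, 0, 0, 0],
    [0.002, 0, 0, 2.7, 0]
  ]
}}

```text
time_s: 13.48
ee_pos: [0.5709, 0.0755, 0.1545]
ee_rot: [0.002, 0.934, 0.357, 0.001]
contact_force: [2.0, -5.0, 2.4]
finger_gap: 0.0083
grip_force: 27.4
```

{"op": "step_arm", "data": {
  "steps": [
    [0, 0, 0, 0, 0],
    [0, 0, 0, 0, 0.0],
    [0, 0, 0, 0, 0.35],
    [0, 0, 0, 0, 0.35],
    [0, 0, -0.04, 0, 0.35],
    [0, 0, -0.05, 0, 0.35],
    [0, 0, -0.05, 0, 0.35],
    [-0.03, 0, -0.05, 0, 0.4],
    [-0.05, 0, 0, 0, 0.4],
    [0, 0, 0, 0, 0.4],
    [0, 0, 0, 0, 0.4]
  ]
}}

```text
time_s: 14.85
ee_pos: [0.5099, 0.0244, 0.3429]
ee_rot: [0.0, 0.934, 0.358, 0.0]
contact_force: [0.1, 0.0, -1.1]
finger_gap: 0.0352
grip_force: 0.0
```

Run:
```python
from h import *; from ang import *
go([.5985,.043,.3],0)
snap("mark3"); mark("mark3",(.5985,.043)); pointer("mark3",(.5985,.043))
```

```text
t=14.8 ee=[0.5099 0.0244 0.3429] tool-axes mm: [78.3 45.4 42.9] turn: -48.0 yaw_y -48.0 tilt [0.0006 0.0002] q7 -1.10
0.125 r0.052 ang 163.0 depth 101
0.125 r0.055 ang 162.9 depth 110
0.125 r0.058 ang 163.0 depth 109
0.125 r0.061 ang 162.9 depth 115
0.125 r0.064 ang 163.0 depth 106
0.125 r0.067 ang 163.0 depth 117
0.125 r0.070 ang 163.0 depth 109
0.125 r0.073 ang 163.0 depth 112
0.157 r0.040 ang 163.0 depth 91
0.157 r0.042 ang 162.9 depth 118
0.157 r0.044 ang 162.9 depth 119
0.157 r0.046 ang 163.0 depth 109
pointer 160.95 149
```

{"op": "step_arm", "data": {
  "steps": [
    [0.05, 0, 0, 0, 0.35],
    [0.03, 0, 0.05, 0, 0.35],
    [0, 0, 0.05, 0, 0.35],
    [0, 0, 0.05, 0, 0.35],
    [0, 0, 0.04, 0, 0.35],
    [0, 0, 0, 0, 0.35],
    [0, 0, 0, 0, 0],
    [0, 0, 0, 0, 0],
    [0, 0, 0, 0, 0],
    [0.0019, 0, 0, 2.5, 0]
  ]
}}

```text
time_s: 16.15
ee_pos: [0.5722, 0.0766, 0.1545]
ee_rot: [0.002, 0.942, 0.336, 0.001]
contact_force: [1.0, -5.4, 3.1]
finger_gap: 0.0089
grip_force: 27.6
```

{"op": "step_arm", "data": {
  "steps": [
    [0, 0, 0, 0, 0],
    [0, 0, 0, 0, 0.0],
    [0, 0, 0, 0, 0],
    [0, 0, 0, 0, 0.0],
    [0, 0, 0, 0, 0.35],
    [0, 0, 0, 0, 0.35],
    [0, 0, -0.04, 0, 0.35],
    [0, 0, -0.05, 0, 0.35],
    [0, 0, -0.05, 0, 0.35],
    [-0.03, 0, -0.05, 0, 0.4],
    [-0.05, 0, 0, 0, 0.4],
    [0, 0, 0, 0, 0.4]
  ]
}}

```text
time_s: 17.65
ee_pos: [0.5074, 0.026, 0.3437]
ee_rot: [0.001, 0.942, 0.336, 0.0]
contact_force: [0.2, 0.0, 0.1]
finger_gap: 0.0353
grip_force: 0.0
```

Run:
```python
from h import *; from ang import *
go([.5985,.043,.3],0)
snap("mark4"); mark("mark4",(.5985,.043)); pointer("mark4",(.5985,.043))
```

```text
t=17.6 ee=[0.5074 0.026  0.3437] tool-axes mm: [81.3 44.4 43.8] turn: -50.7 yaw_y -50.7 tilt [ 0.0013 -0.0024] q7 -1.15
0.125 r0.052 ang 162.7 depth 100
0.125 r0.055 ang 162.8 depth 114
0.125 r0.058 ang 162.7 depth 112
0.125 r0.061 ang 162.8 depth 113
0.125 r0.064 ang 162.8 depth 111
0.125 r0.067 ang 162.8 depth 111
0.125 r0.070 ang 162.9 depth 106
0.125 r0.073 ang 162.8 depth 108
0.157 r0.040 ang 162.7 depth 97
0.157 r0.042 ang 162.6 depth 120
0.157 r0.044 ang 162.6 depth 115
0.157 r0.046 ang 162.7 depth 108
pointer 161.02 151
```

Each regrip carries a bias of about +2.2°, consistent over three trims. I'll command +4.0 clockwise.

{"op": "step_arm", "data": {
  "steps": [
    [0.05, 0, 0, 0, 0.35],
    [0.03, 0, 0.05, 0, 0.35],
    [0, 0, 0.05, 0, 0.35],
    [0, 0, 0.05, 0, 0.35],
    [0, 0, 0.04, 0, 0.35],
    [0, 0, 0, 0, 0.35],
    [0, 0, 0, 0, 0],
    [0, 0, 0, 0, 0],
    [0, 0, 0, 0, 0],
    [0.003, 0, 0, 4.0, 0]
  ]
}}

```text
time_s: 18.95
ee_pos: [0.5744, 0.0782, 0.1546]
ee_rot: [0.002, 0.953, 0.303, 0.001]
contact_force: [1.6, -6.4, 2.1]
finger_gap: 0.0092
grip_force: 27.8
```

{"op": "step_arm", "data": {
  "steps": [
    [0, 0, 0, 0, 0],
    [0, 0, 0, 0, 0.0],
    [0, 0, 0, 0, 0],
    [0, 0, 0, 0, 0.0],
    [0, 0, 0, 0, 0.35],
    [0, 0, 0, 0, 0.35],
    [0, 0, -0.04, 0, 0.35],
    [0, 0, -0.05, 0, 0.35],
    [0, 0, -0.05, 0, 0.35],
    [-0.03, 0, -0.05, 0, 0.4],
    [-0.05, 0, 0, 0, 0.4],
    [0, 0, 0, 0, 0.4]
  ]
}}

```text
time_s: 20.45
ee_pos: [0.5062, 0.0326, 0.3439]
ee_rot: [0.001, 0.953, 0.303, 0.0]
contact_force: [-0.1, 0.3, 0.4]
finger_gap: 0.0351
grip_force: 0.0
```

Run:
```python
from h import *; from ang import *
go([.5985,.043,.3],0)
snap("mark5"); mark("mark5",(.5985,.043)); pointer("mark5",(.5985,.043))
```

```text
t=20.4 ee=[0.5062 0.0326 0.3439] tool-axes mm: [81.3 44.7 44. ] turn: -54.7 yaw_y -54.7 tilt [ 0.0016 -0.0024] q7 -1.23
0.125 r0.052 ang 161.2 depth 101
0.125 r0.055 ang 161.2 depth 115
0.125 r0.058 ang 161.3 depth 109
0.125 r0.061 ang 161.2 depth 111
0.125 r0.064 ang 161.3 depth 112
0.125 r0.067 ang 161.2 depth 111
0.125 r0.070 ang 161.3 depth 111
0.125 r0.073 ang 161.2 depth 104
0.157 r0.040 ang 161.1 depth 94
0.157 r0.042 ang 161.3 depth 117
0.157 r0.044 ang 161.3 depth 122
0.157 r0.046 ang 161.3 depth 109
pointer 160.98 146
```

Mark within 0.3°, so the wheel is set. Next, the slot directions from line segments in the pictures already taken.

Run:
```python
from h import *
S=dict(A=(.5547,.1306),B=(.6877,.0881),C=(.5100,-.001),D=(.6424,-.0447))
for nm in("head1","mark5","rim1","turn1"):
    im,c=load(nm); g=cv2.cvtColor(im,cv2.COLOR_BGR2GRAY); L=cv2.createLineSegmentDetector().detect(g)[0][:,0]
    a=ray(c,L[:,:2],.118)[:,:2]; b=ray(c,L[:,2:],.118)[:,:2]; mid=(a+b)/2; d=b-a; n=np.hypot(*d.T); h=np.degrees(np.arctan2(d[:,1],d[:,0]))
    for k,s in S.items():
        px=proj(c,[*s,.118])[0]
        if not(20<px[0]<490 and 20<px[1]<230): continue
        q=np.hypot(*(mid-s).T)<.042; q&=(n>.018)&(n<.08)
        z=(n[q]*np.exp(4j*np.radians(h[q]))).sum(); base=np.degrees(np.angle(z))/4
        print(nm,k,px.round(0),"dir mod90 %.1f coh %.2f"%(base,abs(z)/n[q].sum()), [(round((x+90)%180-90,1),round(y*1000)) for x,y in zip(h[q],n[q])])
```

```text
head1 A [228. 118.] dir mod90 -39.2 coh 0.74 [(np.float64(53.6), 28), (np.float64(-39.7), 33), (np.float64(-38.7), 37), (np.float64(14.6), 21), (np.float64(33.0), 19), (np.float64(51.7), 58), (np.float64(49.5), 26), (np.float64(-12.3), 19), (np.float64(-37.4), 29), (np.float64(-37.5), 19)]
head1 B [327. 149.] dir mod90 21.5 coh 0.88 [(np.float64(-70.0), 62), (np.float64(-77.5), 24), (np.float64(-45.0), 29), (np.float64(19.7), 42), (np.float64(20.3), 60), (np.float64(-66.9), 25), (np.float64(22.0), 33), (np.float64(20.9), 41)]
head1 C [199. 213.] dir mod90 -0.1 coh 0.82 [(np.float64(-59.3), 23), (np.float64(-79.1), 23), (np.float64(-3.7), 43), (np.float64(-89.9), 24), (np.float64(14.3), 34), (np.float64(-2.7), 33), (np.float64(85.8), 40), (np.float64(-2.8), 45), (np.float64(-3.3), 23), (np.float64(-3.7), 47), (np.float64(-4.6), 33)]
mark5 A [214.  79.] dir mod90 -40.6 coh 0.86 [(np.float64(-38.8), 36), (np.float64(-39.5), 43), (np.float64(33.5), 22), (np.float64(51.2), 28), (np.float64(20.5), 24), (np.float64(50.8), 20), (np.float64(-38.5), 60), (np.float64(52.9), 33), (np.float64(-38
[... 1107 characters left out ...]
, (np.float64(-3.2), 39), (np.float64(87.8), 19), (np.float64(88.7), 22)]
turn1 A [175. 163.] dir mod90 -39.5 coh 0.97 [(np.float64(50.5), 31), (np.float64(51.6), 22), (np.float64(-38.7), 40), (np.float64(50.1), 21), (np.float64(-39.4), 26), (np.float64(-37.5), 35), (np.float64(51.1), 31), (np.float64(33.4), 18), (np.float64(50.2), 20), (np.float64(-38.5), 43), (np.float64(51.0), 20), (np.float64(-38.4), 27), (np.float64(52.2), 22)]
turn1 B [419.  51.] dir mod90 20.4 coh 1.00 [(np.float64(20.7), 43), (np.float64(-73.5), 23), (np.float64(-70.7), 22), (np.float64(-68.8), 21), (np.float64(20.8), 41), (np.float64(20.8), 54), (np.float64(20.0), 19), (np.float64(21.1), 45), (np.float64(20.9), 23)]
```

{"op": "step_arm", "data": {
  "steps": [
    [0.028, -0.044, 0.007, 0, 0.5],
    [0.028, -0.044, 0.007, 0, 0.5],
    [0.028, -0.044, 0.007, 0, 0.5],
    [0.028, -0.044, 0.007, 0, 0.5],
    [0.028, -0.044, 0.007, 0, 0.5],
    [0.028, -0.044, 0.007, 0, 0.5]
  ]
}}

```text
time_s: 21.25
ee_pos: [0.4913, 0.3497, 0.2999]
ee_rot: [-0.001, 0.952, 0.305, -0.0]
contact_force: [0.7, -0.5, 0.3]
finger_gap: 0.0441
grip_force: 0.0
```

{"op": "step_arm", "data": {
  "steps": [
    [0, 0, 0, -9.7, 0.5],
    [0, 0, 0, -9.7, 0.5],
    [0, 0, 0, -9.7, 0.5],
    [0, 0, 0, -9.7, 0.5],
    [0, 0, 0, -9.7, 0.5],
    [0, 0, 0, -9.7, 0.5],
    [0, 0, 0, -9.7, 0.5],
    [0, 0, 0, 0, 0.5]
  ]
}}

```text
time_s: 22.25
ee_pos: [0.4914, 0.3477, 0.3]
ee_rot: [-0.001, 0.62, 0.784, -0.0]
contact_force: [-0.1, 0.5, 0.3]
finger_gap: 0.044
grip_force: 0.0
```

```bash
cat >> h.py <<'E'
def bars(name,lo=.15):
    "studs in a wrist view: white disc head (z .029, table stud), black bar top (z .067): centre and bar heading"
    im,c=load(name); hsv=cv2.cvtColor(im,cv2.COLOR_BGR2HSV)
    m=((hsv[...,1]<45)&(hsv[...,2]>150)).astype(np.uint8); m[240:]=0
    m=cv2.morphologyEx(m,cv2.MORPH_OPEN,np.ones((3,3)))
    for k in cv2.findContours(m,cv2.RETR_EXTERNAL,cv2.CHAIN_APPROX_NONE)[0]:
        if cv2.contourArea(k)<150: continue
        h=cv2.convexHull(k); e=ray(c,h[:,0],.032)[:,:2].astype(np.float32); (x,y),r=cv2.minEnclosingCircle(e)
        if not .022<r<.042: continue
        hm=np.zeros(m.shape,np.uint8); cv2.fillConvexPoly(hm,h,1); hm=cv2.dilate(hm,np.ones((9,9)))
        d=(hm>0)&(hsv[...,2]<85)
        n,l,st,_=cv2.connectedComponentsWithStats(d.astype(np.uint8))
        if n<2: continue
        cp=proj(c,[x,y,.067])[0]; best=max(range(1,n),key=lambda i:st[i,4]/(1+np.hypot(*(st[i,:2]+st[i,2:4]/2-cp))))
        ys,xs=np.where(l==best); P=ray(c,np.c_[xs,ys],.067)[:,:2]
        R_=cv2.minAreaRect((P*1000).astype(np.float32)); bx=cv2.boxPoints(R_); e1,e2=bx[1]-bx[0],bx[2]-bx[1]; e_=e1 if np.hypot(*e1)>np.hypot(*e2) else e2
        w,v=np.linalg.eigh(np.cov(P.T)); print("head disc (%.4f %.4f) r%.3f"%(x,y,r),"bar box ctr",np.round(R_[0],1),np.round(R_[1],1),"rect dir %.1f"%(np.degrees(np.arctan2(e_[1],e_[0]))%180),"pca %.1f"%(np.degrees(np.arctan2(v[1,1],v[0,1]))%180),"px",np.round(cp))
E
python3 - <<'E'
from h import *
for nm in("rim1","turn1","mark5"):
    o,c=pads(nm); p=ray(c,o[:,:2],.106); print(nm,[(*q[:2].round(4),a) for q,a in zip(p,o[:,2]) if abs(np.hypot(*(q[:2]-[.5985,.043]))-.1)<.006])
go([.502,.367,.2],13)
snap("stA"); bars("stA")
E
```

```text
rim1 [(np.float64(0.6452), np.float64(-0.0491), np.float64(185.5)), (np.float64(0.6872), np.float64(-0.0061), np.float64(91.0)), (np.float64(0.6858), np.float64(0.0891), np.float64(416.0)), (np.float64(0.5089), np.float64(-0.0003), np.float64(669.0)), (np.float64(0.5544), np.float64(0.1386), np.float64(162.0))]
turn1 [(np.float64(0.5098), np.float64(0.0017), np.float64(369.5)), (np.float64(0.6457), np.float64(-0.0431), np.float64(431.5)), (np.float64(0.5553), np.float64(0.1323), np.float64(1030.5)), (np.float64(0.6903), np.float64(0.0865), np.float64(615.0))]
mark5 [(np.float64(0.5095), np.float64(-0.0003), np.float64(207.0))]
t=22.2 ee=[0.4914 0.3477 0.3   ] tool-axes mm: [ 16.1  14.9 100. ] turn: 0.3 yaw_y 13.3 tilt [-0.0017  0.0013] q7 -0.83
head disc (0.4008 0.3299) r0.030 bar box ctr [407.3 336.8] [64.6 61.8] rect dir 13.3 pca 38.9 px [183. 163.]
head disc (0.5067 0.3734) r0.029 bar box ctr [504.4 377. ] [60.  59.3] rect dir 13.4 pca 104.1 px [280. 148.]
head disc (0.2807 0.4459) r0.027 bar box ctr [283.5 446.9] [46.7 29.3] rect dir 61.9 pca 55.5 px [90. 32.]
```

View pics/stA.png

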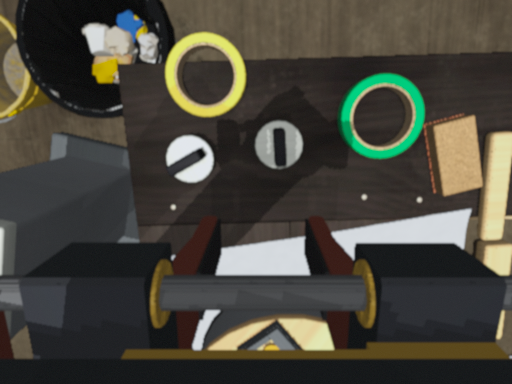

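Studs at (190,158) and (280,146), and the yellow ring at (205,75) is not one. I'll refine the bar headings inside the discs.

```bash
sed -i 's/hm=cv2.dilate(hm,np.ones((9,9)))/hm=cv2.erode(hm,np.ones((5,5)))/' h.py
python3 - <<'E'
from h import *
bars("stA"); go([.5067,.3734,.058],13)
E
```

```text
head disc (0.4008 0.3299) r0.030 bar box ctr [406.2 335. ] [41.3 10.7] rect dir 43.1 pca 42.7 px [183. 163.]
head disc (0.5067 0.3734) r0.029 bar box ctr [504.9 375.9] [12.9 40. ] rect dir 107.2 pca 107.1 px [280. 148.]
t=22.3 ee=[0.4914 0.3476 0.3002] tool-axes mm: [ 21.3  21.  242.2] turn: 0.2 yaw_y 13.2 tilt [-0.0014  0.0011] q7 -0.83
```

{"op": "step_arm", "data": {
  "steps": [
    [0, 0, 0, -2.8, 0.5],
    [0.0214, 0.0213, 0.05, 0, 0.5],
    [0, 0, 0.055, 0, 0.5],
    [0, 0, 0.055, 0, 0.5],
    [0, 0, 0.05, 0, 0.5],
    [0, 0, 0.034, 0, 0.5],
    [0, 0, 0, 0, 0.5]
  ]
}}

```text
time_s: 23.18
ee_pos: [0.5046, 0.3723, 0.054]
ee_rot: [-0.001, 0.602, 0.799, -0.002]
contact_force: [-0.2, 0.3, 0.0]
finger_gap: 0.044
grip_force: 0.0
```

Run:
```python
from h import *
go([.506,.374,.056],16)
```

```text
t=23.2 ee=[0.5046 0.3723 0.054 ] tool-axes mm: [ 1.2  1.8 -2. ] turn: 0.0 yaw_y 16.0 tilt [-0.0041 -0.0028] q7 -0.98
```

{"op": "step_arm", "data": {
  "steps": [
    [0.001, 0.0015, -0.001, 0, 0.5],
    [0, 0, 0, 0, 0],
    [0, 0, 0, 0, 0],
    [0, 0, 0, 0, 0],
    [0, 0, 0, 0, 0],
    [0, 0, -0.01, 0, 0],
    [0, 0, -0.05, 0, 0],
    [0, 0, -0.06, 0, 0],
    [0, 0, -0.06, 0, 0],
    [0, 0, -0.02, 0, 0],
    [0, 0, 0, 0, 0]
  ]
}}

```text
time_s: 24.55
ee_pos: [0.5074, 0.3747, 0.2587]
ee_rot: [0.001, 0.601, 0.799, 0.001]
contact_force: [-0.1, -0.8, -1.3]
finger_gap: 0.0139
grip_force: 30.0
```

Run:
```python
from h import *
go([.5550,.1310,.255],51.4); s=telemetry.read_state(); print(s["finger_gap"],s["grip_force"],s["contact_force"])
im,c=snap("held1"); print(proj(c,[s["ee_pos"]]))
cv2.imwrite("pics/heldc.png",cv2.resize(im[150:330,170:350],(720,720))[:600])
```

```text
t=24.6 ee=[0.5074 0.3747 0.2587] tool-axes mm: [-247.4  -22.1    3.6] turn: -35.2 yaw_y 16.2 tilt [0.002  0.0008] q7 -0.83
0.013864402235867173 29.99973714351654 [-0.14670441 -0.83223905 -1.2745999 ]
[[261.25488209 251.85820876]]
```

View pics/heldc.png

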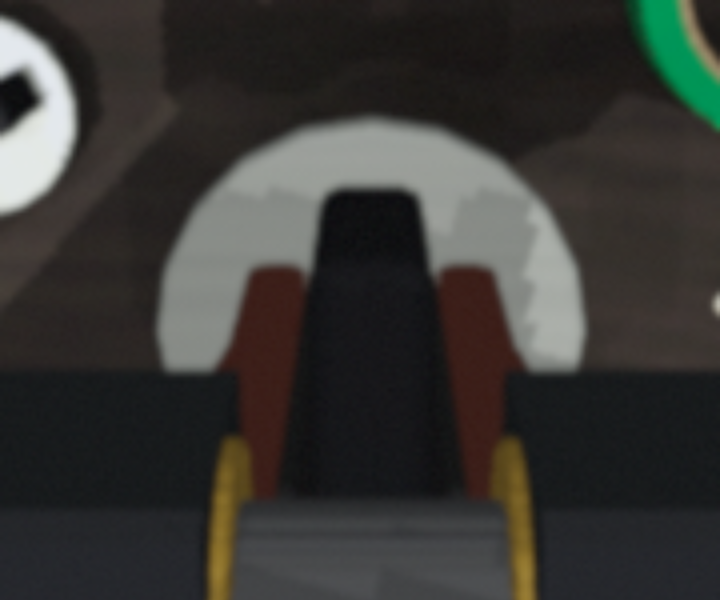

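Held well. The disc's front edge is at px (262,179), with sides at 209 and 317. From these I'll compute the stud's offset in the tool frame.

```bash
cat >> h.py <<'E'
def held(name,e,M,dz):
    "stud axis in the tool frame from the head disc's contour (disc top dz below the TCP), circle fit"
    im,c=load(name); g=im[150:245,185:345].astype(int); sat=g.max(2)-g.min(2); m=((sat<26)&(g.min(2)>95)).astype(np.uint8)
    m=cv2.morphologyEx(m,cv2.MORPH_OPEN,np.ones((3,3)))
    ks=[k for k in cv2.findContours(m,cv2.RETR_EXTERNAL,cv2.CHAIN_APPROX_NONE)[0] if cv2.contourArea(k)>60]
    pts=np.vstack(ks)[:,0]; h=cv2.convexHull(pts)[:,0]; h=h[(h[:,1]<80)]+[185,150]
    p=(ray(c,h,e[2]-dz)-e)@M; x,y=p[:,0],p[:,1]
    from scipy.optimize import least_squares
    f=least_squares(lambda q:np.hypot(x-q[0],y-q[1])-.030,[0,0],loss="soft_l1",f_scale=.001); print("stud in tool frame mm",(f.x*1000).round(1),"res",np.abs(f.fun).mean().round(5)*1000,len(h), "spread",(p*1000).min(0).round(),(p*1000).max(0).round())
    return f.x
E
python3 - <<'E'
from h import *
e,M,s=pose(); held("held1",e,M,.0245)
im,c=load("held1")
for uv in((262.5,179.3),(209.3,232),(316.8,232)): print(((ray(c,uv,e[2]-.0245)[0]-e)@M*1000).round(1))
E
```

```text
stud in tool frame mm [-0.3  1.3] res 0.27 18 spread [  4. -28.  24.] [30. 30. 25.]
[30.2  1.2 24.5]
[  0.4 -28.2  24.5]
[ 0.3 31.2 24.5]
```

{"op": "step_arm", "data": {
  "steps": [
    [0, 0, 0, -8.8, 0],
    [0, 0, 0, -8.8, 0],
    [0, 0, 0, -8.8, 0],
    [0, 0, 0, -8.8, 0],
    [-0.0396, -0.0268, 0, 0, 0],
    [-0.0396, -0.0268, 0, 0, 0],
    [-0.0396, -0.0268, 0, 0, 0],
    [-0.0396, -0.0268, 0, 0, 0],
    [-0.0396, -0.0268, 0, 0, 0],
    [-0.0396, -0.0268, 0, 0, 0],
    [0, 0, 0, 0, 0],
    [0, 0, 0, 0, 0]
  ]
}}

```text
time_s: 26.1
ee_pos: [0.5914, 0.1008, 0.2559]
ee_rot: [-0.001, 0.331, 0.944, -0.0]
contact_force: [0.5, -0.0, -0.7]
finger_gap: 0.0141
grip_force: 30.0
```

```bash
cat >> h.py <<'E'
def socket(name,e,M,guess,off=(0,.0013)):
    "socket centre in the tool frame by pad (z .106) and by LSD lines; off = camera bias in tool frame"
    o,c=pads(name); p=(ray(c,o[:,:2],.106)-e)@M
    for a,q in zip(o,p):
        w=e+M@np.r_[q[:2]-off,q[2]]
        if np.hypot(*(w[:2]-guess))<.02: print("pad px",a.round(1),"tool mm (bias removed)",((q[:2]-off)*1000).round(1),"world",w[:2].round(4))
    im,c=load(name); g=cv2.cvtColor(im,cv2.COLOR_BGR2GRAY); L=cv2.createLineSegmentDetector().detect(g)[0][:,0]
    a=(ray(c,L[:,:2],.118)-e)@M; b=(ray(c,L[:,2:],.118)-e)@M; gt=(np.r_[guess,.118]-e)@M; d=(b-a)[:,:2]; n=np.hypot(*d.T); mid=((a+b)/2)[:,:2]-off; h=np.degrees(np.arctan2(d[:,1],d[:,0]))
    q=(np.hypot(*(mid-gt[:2]).T)<.05)&(n>.02)&(n<.075)
    for i in np.where(q)[0]:
        hh=(h[i]+45)%90-45
        if abs(hh)<8: print(" x-line y=%.1f"%(mid[i,1]*1000) if abs(d[i,0])>abs(d[i,1]) else " y-line x=%.1f"%(mid[i,0]*1000),"skew %.1f len %.0f"%(hh,n[i]*1000))
E
python3 - <<'E'
from h import *
e,M,s=pose(); go([.5543,.1332,.255],51.4)
snap("sockA"); held("sockA",e,M,.0245); socket("sockA",e,M,(.5543,.1325))
E
```

```text
t=26.1 ee=[0.5914 0.1008 0.2559] tool-axes mm: [49.3  2.2  1. ] turn: -0.0 yaw_y 51.4 tilt [-0.0029  0.0005] q7 0.16
stud in tool frame mm [11.8 -5.8] res 5.8999999999999995 12 spread [  2. -39.  24.] [45. 30. 25.]
pad px [263.3 131.9 232.5] tool mm (bias removed) [44.8  0.4] world [0.5562 0.1292]
 x-line y=15.8 skew 0.5 len 42
 x-line y=-14.3 skew 4.9 len 24
 x-line y=31.5 skew 0.1 len 33
 y-line x=79.5 skew -0.0 len 54
 x-line y=31.7 skew 1.0 len 21
 x-line y=-30.0 skew 0.1 len 23
 y-line x=18.3 skew 0.2 len 26
 y-line x=71.7 skew -1.0 len 25
 y-line x=25.9 skew 1.3 len 21
```

Top-face edges place socket A's centre at (48.9, 0.8) mm in the tool frame. I'll move over it and come down close.

{"op": "step_arm", "data": {
  "steps": [
    [0.0245, 0.0004, 0, 0, 0],
    [0.0244, 0.0004, 0, 0, 0],
    [0, 0, 0.03, 0, 0],
    [0, 0, 0.03, 0, 0],
    [0, 0, 0.013, 0, 0],
    [0, 0, 0, 0, 0],
    [0, 0, 0, 0, 0]
  ]
}}

```text
time_s: 27.02
ee_pos: [0.555, 0.1324, 0.1857]
ee_rot: [0.0, 0.331, 0.944, 0.0]
contact_force: [0.5, 0.1, -1.6]
finger_gap: 0.0139
grip_force: 30.0
```

Run:
```python
from h import *
go([.5537,.1319,.161],51.4)
```

```text
t=27.0 ee=[0.555  0.1324 0.1857] tool-axes mm: [ 0.7 -1.2 24.7] turn: -0.0 yaw_y 51.4 tilt [0.0012 0.0006] q7 0.04
```

{"op": "step_arm", "data": {
  "steps": [
    [0.0007, -0.0012, 0.005, 0, 0],
    [0, 0, 0.005, 0, 0],
    [0, 0, 0.004, 0, 0],
    [0, 0, 0.003, 0, 0],
    [0, 0, 0, 0, 0],
    [0, 0, 0, 0, 0]
  ]
}}

```text
time_s: 27.78
ee_pos: [0.5527, 0.1319, 0.1673]
ee_rot: [-0.001, 0.33, 0.944, 0.0]
contact_force: [-2.2, 5.4, -0.1]
finger_gap: 0.0139
grip_force: 30.0
```

Run:
```python
from h import *
go([.5537,.1319,.161],51.4);print(telemetry.read_state()["contact_force"])
```

```text
t=27.8 ee=[0.5527 0.1319 0.1673] tool-axes mm: [-0.8  0.6  6.3] turn: 0.0 yaw_y 51.4 tilt [-0.0012  0.0011] q7 0.02
[-2.17616864  5.43739253 -0.13146109]
```

The stud is in the slot. I'll centre it slightly and push to depth.

{"op": "step_arm", "data": {
  "steps": [
    [0.0008, 0.0004, 0.003, 0, 0],
    [0, 0, 0.003, 0, 0],
    [0, 0, 0.002, 0, 0],
    [0, 0, 0.0015, 0, 0],
    [0, 0, 0, 0, 0],
    [0, 0, 0, 0, 0]
  ]
}}

```text
time_s: 28.52
ee_pos: [0.5528, 0.1318, 0.1585]
ee_rot: [-0.0, 0.331, 0.944, -0.0]
contact_force: [-5.0, 0.8, 8.0]
finger_gap: 0.0138
grip_force: 30.0
```

Run:
```python
from h import *
go([.5537,.1319,.1575],51.4);s=telemetry.read_state();print(s["contact_force"],s["torque"])
```

```text
t=28.5 ee=[0.5528 0.1318 0.1585] tool-axes mm: [-0.6  0.6  1. ] turn: -0.0 yaw_y 51.4 tilt [-0.0003 -0.0007] q7 0.01
[-5.02114759  0.78639263  8.02250731] [0.38270755 1.27299469 0.03072374]
```

{"op": "step_arm", "data": {
  "steps": [
    [0, 0, -0.0012, 0, 0],
    [0, 0, 0, 0, 0],
    [0, 0, 0, 8, 0],
    [0, 0, 0, 8, 0],
    [0, 0, 0, 8, 0],
    [0, 0, 0, 0, 0]
  ]
}}

```text
time_s: 29.28
ee_pos: [0.5536, 0.1313, 0.1599]
ee_rot: [0.001, 0.521, 0.854, -0.0]
contact_force: [-2.1, 0.4, 6.0]
finger_gap: 0.014
grip_force: 30.0
```

Run:
```python
from h import *
go([.5537,.1319,.1595],51.4-24);s=telemetry.read_state();print(s["contact_force"],s["torque"])
```

```text
t=29.3 ee=[0.5536 0.1313 0.1599] tool-axes mm: [0.5 0.3 0.4] turn: -0.2 yaw_y 27.2 tilt [ 0.0015 -0.0015] q7 -0.35
[-2.08786855  0.4130708   5.98563646] [0.12156245 0.50614877 0.05375156]
```

Turning freely under the plate, so I'll finish the quarter turn.

{"op": "step_arm", "data": {
  "steps": [
    [0, 0, 0, 9, 0],
    [0, 0, 0, 9, 0],
    [0, 0, 0, 9, 0],
    [0, 0, 0, 9, 0],
    [0, 0, 0, 9, 0],
    [0, 0, 0, 9, 0],
    [0, 0, 0, 9, 0],
    [0, 0, 0, 3, 0],
    [0, 0, 0, 2, 0],
    [0, 0, 0, 0, 0],
    [0, 0, 0, 0, 0]
  ]
}}

```text
time_s: 30.65
ee_pos: [0.5551, 0.1319, 0.1604]
ee_rot: [0.001, 0.909, 0.417, 0.002]
contact_force: [2.6, 1.1, 5.9]
finger_gap: 0.014
grip_force: 30.0
```

Run:
```python
from h import *
go([.5537,.1319,.1595],51.4-92);s=telemetry.read_state();print(s["contact_force"],s["torque"])
```

```text
t=30.6 ee=[0.5551 0.1319 0.1604] tool-axes mm: [-0.9 -1.1  0.9] turn: -0.1 yaw_y -40.7 tilt [0.0044 0.0004] q7 -1.38
[2.57887082 1.06577545 5.91399946] [ 0.39358192 -0.76378234 -0.01675266]
```

{"op": "step_arm", "data": {
  "steps": [
    [0, 0, 0, 2, 0],
    [0, 0, 0, 2, 0],
    [0, 0, 0, 0, 0],
    [0, 0, 0, 0, 0]
  ]
}}

```text
time_s: 31.15
ee_pos: [0.555, 0.132, 0.1603]
ee_rot: [0.001, 0.923, 0.386, 0.002]
contact_force: [2.7, 1.7, 4.0]
finger_gap: 0.0137
grip_force: 30.0
```

Run:
```python
from h import *
go([.5537,.1319,.1595],51.4-95);s=telemetry.read_state();print(s["contact_force"],s["torque"])
```

```text
t=31.1 ee=[0.555  0.132  0.1603] tool-axes mm: [-0.9 -0.9  0.8] turn: -1.0 yaw_y -44.6 tilt [0.0041 0.0005] q7 -1.44
[2.73282908 1.68011057 3.99440611] [ 0.41098631 -0.91179543 -0.02714576]
```

{"op": "step_arm", "data": {
  "steps": [
    [0, 0, 0, 0, 0.4],
    [0, 0, 0, 0, 0.4],
    [0, 0, 0, 0, 0.4],
    [0, 0, -0.03, 0, 0.4],
    [0, 0, -0.055, 0, 0.5],
    [0, 0, -0.055, 0, 0.5],
    [0.004, -0.05, 0, 0, 0.5],
    [0.004, -0.05, 0, 0, 0.5],
    [0.004, -0.05, 0, 0, 0.5],
    [0.003, -0.05, 0, 0, 0.5],
    [0.003, -0.05, 0, 0, 0.5],
    [0, 0, 0, 0, 0.5]
  ]
}}

```text
time_s: 32.65
ee_pos: [0.3845, 0.3234, 0.2997]
ee_rot: [-0.0, 0.921, 0.389, 0.0]
contact_force: [1.0, -0.1, -0.4]
finger_gap: 0.044
grip_force: 0.0
```

Run:
```python
from h import *
e,M,s=pose()
snap("stB"); bars("stB"); go([.3995,.3296,.056],-47.3)
im,c=snap("topA","top"); cv2.imwrite("pics/topAc.png",np.hstack([cv2.resize(im[110:230,170:290],(600,600),interpolation=cv2.INTER_CUBIC)]))
```

```text
head disc (0.4015 0.3306) r0.029 bar box ctr [408.1 336.7] [24.9 12.2] rect dir 42.0 pca 43.3 px [269. 152.]
t=32.7 ee=[0.3864 0.3215 0.2994] tool-axes mm: [ 15.    3.5 243.4] turn: 2.9 yaw_y -44.4 tilt [ 0.0003 -0.0004] q7 -1.78
```

View pics/topAc.png

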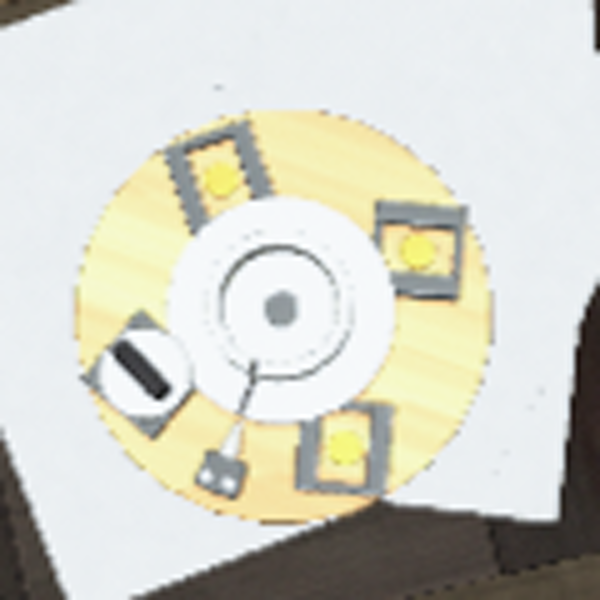

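Stud locked at (140,370) in the crop, bar across its slot, and the mark still meets the pointer. Picking the second stud.

{"op": "step_arm", "data": {
  "steps": [
    [0, 0, 0, 2.6, 0.5],
    [0.0163, 0.0028, 0.05, 0, 0.5],
    [0, 0, 0.055, 0, 0.5],
    [0, 0, 0.055, 0, 0.5],
    [0, 0, 0.05, 0, 0.5],
    [0, 0, 0.034, 0, 0.5],
    [0, 0, 0, 0, 0.5],
    [0, 0, 0, 0, 0.5]
  ]
}}

```text
time_s: 33.75
ee_pos: [0.4025, 0.3292, 0.0562]
ee_rot: [0.0, 0.931, 0.364, 0.0]
contact_force: [0.5, 0.7, -0.3]
finger_gap: 0.0437
grip_force: 0.0
```

Run:
```python
from h import *
go([.4002,.3306,.055],-47)
```

```text
t=33.8 ee=[0.4025 0.3292 0.0562] tool-axes mm: [-0.7 -2.6  1.2] turn: -0.3 yaw_y -47.3 tilt [0.0005 0.0001] q7 -2.10
```

{"op": "step_arm", "data": {
  "steps": [
    [-0.0007, -0.0026, 0.0007, 0, 0.5],
    [0, 0, 0, 0, 0],
    [0, 0, 0, 0, 0],
    [0, 0, 0, 0, 0],
    [0, 0, 0, 0, 0],
    [0, 0, -0.01, 0, 0],
    [0, 0, -0.05, 0, 0],
    [0, 0, -0.06, 0, 0],
    [0, 0, -0.06, 0, 0],
    [0, 0, -0.02, 0, 0],
    [0, 0, 0, 0, 0]
  ]
}}

```text
time_s: 35.12
ee_pos: [0.3997, 0.3314, 0.2564]
ee_rot: [-0.0, 0.931, 0.365, 0.002]
contact_force: [-0.3, 0.0, -2.0]
finger_gap: 0.0141
grip_force: 30.0
```

{"op": "step_arm", "data": {
  "steps": [
    [0, 0, 0, -9.6, 0],
    [0, 0, 0, -9.6, 0],
    [0, 0, 0, -9.6, 0],
    [0, 0, 0, -9.6, 0],
    [0, 0, 0, -9.6, 0],
    [0, 0, 0, -9.6, 0],
    [0, 0, 0, -9.6, 0],
    [0, 0, 0, -9.6, 0],
    [0, 0, 0, -9.6, 0],
    [0, 0, 0, -9.6, 0],
    [0, 0, 0, -9.6, 0],
    [0, 0, 0, -9.6, 0]
  ]
}}

```text
time_s: 36.62
ee_pos: [0.3987, 0.3303, 0.253]
ee_rot: [-0.001, 0.188, 0.982, -0.001]
contact_force: [0.8, 0.1, -1.8]
finger_gap: 0.0139
grip_force: 30.0
```

{"op": "step_arm", "data": {
  "steps": [
    [0, 0, 0, -9.6, 0],
    [0, 0, 0, -9.4, 0],
    [0, 0, 0, 0, 0]
  ]
}}

```text
time_s: 37.0
ee_pos: [0.3988, 0.3305, 0.2532]
ee_rot: [-0.001, 0.027, 1.0, -0.0]
contact_force: [-0.0, 0.5, -1.9]
finger_gap: 0.0138
grip_force: 30.0
```

Run:
```python
from h import *
go([.5575,-.0026,.255],86.9); e,M,s=pose(); print(s["finger_gap"],s["grip_force"]); snap("held2"); held("held2",e,M,.0235)
```

```text
t=37.0 ee=[0.3988 0.3305 0.2532] tool-axes mm: [-176.3 -324.1   -2. ] turn: 0.0 yaw_y 86.9 tilt [-0.0024 -0.0007] q7 0.16
0.013765621121761901 29.993971288204193
stud in tool frame mm [-1.3  0.8] res 0.29 17 spread [  3. -28.  23.] [29. 30. 24.]
```

{"op": "step_arm", "data": {
  "steps": [
    [-0.0252, -0.0463, 0, 0, 0],
    [-0.0252, -0.0463, 0, 0, 0],
    [-0.0252, -0.0463, 0, 0, 0],
    [-0.0252, -0.0463, 0, 0, 0],
    [-0.0252, -0.0463, 0, 0, 0],
    [-0.0252, -0.0463, 0, 0, 0],
    [-0.0252, -0.0463, 0, 0, 0],
    [0, 0, 0, 0, 0],
    [0, 0, 0, 0, 0]
  ]
}}

```text
time_s: 38.17
ee_pos: [0.5578, -0.0015, 0.2543]
ee_rot: [-0.0, 0.027, 1.0, 0.0]
contact_force: [-0.4, 0.6, -1.7]
finger_gap: 0.0142
grip_force: 30.0
```

Run:
```python
from h import *
e,M,s=pose(); go([.5085,0,.161],86.9)
snap("sockC"); socket("sockC",e,M,(.5085,0))
```

```text
t=38.2 ee=[ 0.5578 -0.0015  0.2543] tool-axes mm: [49.3 -1.3 93.3] turn: -0.0 yaw_y 86.9 tilt [-0.0008  0.0007] q7 0.84
pad px [258.7 126.5 431.5] tool mm (bias removed) [49.  -3.5] world [ 0.5086 -0.0022]
 x-line y=27.3 skew -2.7 len 23
 x-line y=-19.2 skew 0.4 len 43
 x-line y=-34.8 skew 0.9 len 53
 y-line x=79.7 skew -0.0 len 25
 y-line x=18.3 skew 0.2 len 28
 x-line y=11.3 skew -0.3 len 32
 y-line x=9.9 skew -4.5 len 24
```

Edges and pad agree: socket C's centre is at (49.0, -3.7) mm, with the stud at -1.3 mm in x.

{"op": "step_arm", "data": {
  "steps": [
    [0.025, -0.0018, 0, 0, 0],
    [0.025, -0.0018, 0, 0, 0],
    [0, 0, 0.03, 0, 0],
    [0, 0, 0.03, 0, 0],
    [0, 0, 0.012, 0, 0],
    [0, 0, 0, 0, 0],
    [0, 0, 0, 0, 0]
  ]
}}

```text
time_s: 39.1
ee_pos: [0.5087, -0.0023, 0.1837]
ee_rot: [0.001, 0.026, 1.0, 0.0]
contact_force: [-0.4, -0.1, -1.6]
finger_gap: 0.0139
grip_force: 30.0
```

Run:
```python
from h import *
go([.5075,-.0024,.161],86.9)
```

```text
t=39.1 ee=[ 0.5087 -0.0023  0.1837] tool-axes mm: [ 1.2 -0.2 22.7] turn: 0.1 yaw_y 87.0 tilt [0.0013 0.0003] q7 0.80
```

{"op": "step_arm", "data": {
  "steps": [
    [0.001, 0, 0.005, 0, 0],
    [0, 0, 0.005, 0, 0],
    [0, 0, 0.004, 0, 0],
    [0, 0, 0.003, 0, 0],
    [0, 0, 0, 0, 0],
    [0, 0, 0, 0, 0]
  ]
}}

```text
time_s: 39.85
ee_pos: [0.5073, -0.0029, 0.1657]
ee_rot: [0.0, 0.026, 1.0, 0.0]
contact_force: [-0.9, -0.9, -1.4]
finger_gap: 0.0136
grip_force: 30.0
```

Run:
```python
from h import *
go([.5075,-.0024,.161],86.9);s=telemetry.read_state();print((pose()[1].T@s["contact_force"]).round(1))
```

```text
t=39.9 ee=[ 0.5073 -0.0029  0.1657] tool-axes mm: [-0.2  0.5  4.7] turn: 0.1 yaw_y 87.0 tilt [0.0001 0.0001] q7 0.78
[ 0.9 -1.   1.4]
```

Dropped in with no side force. Now push down.

{"op": "step_arm", "data": {
  "steps": [
    [0, 0, 0.003, 0, 0],
    [0, 0, 0.002, 0, 0],
    [0, 0, 0.0015, 0, 0],
    [0, 0, 0, 0, 0],
    [0, 0, 0, 0, 0]
  ]
}}

```text
time_s: 40.48
ee_pos: [0.5072, -0.003, 0.1593]
ee_rot: [0.0, 0.026, 1.0, -0.0]
contact_force: [-0.8, -0.9, 1.9]
finger_gap: 0.0136
grip_force: 30.0
```

Run:
```python
from h import *
go([.5075,-.0024,.161],86.9);s=telemetry.read_state();print((pose()[1].T@s["contact_force"]).round(1))
```

```text
t=40.5 ee=[ 0.5072 -0.003   0.1593] tool-axes mm: [-0.2  0.6 -1.7] turn: 0.1 yaw_y 87.0 tilt [ 0.0001 -0.0002] q7 0.77
[ 0.8 -0.9 -1.9]
```

{"op": "step_arm", "data": {
  "steps": [
    [0, 0, 0.0013, 0, 0],
    [0, 0, 0.0014, 0, 0],
    [0, 0, 0, 0, 0],
    [0, 0, 0, 8, 0],
    [0, 0, 0, 8, 0],
    [0, 0, 0, 8, 0],
    [0, 0, 0, 0, 0],
    [0, 0, 0, 0, 0]
  ]
}}

```text
time_s: 41.48
ee_pos: [0.5078, -0.0025, 0.1569]
ee_rot: [0.001, 0.234, 0.972, 0.0]
contact_force: [-0.7, -0.0, 5.6]
finger_gap: 0.014
grip_force: 30.0
```

Run:
```python
from h import *
go([.5075,-.0024,.157],86.9-24);s=telemetry.read_state();print((pose()[1].T@s["contact_force"]).round(1),s["torque"].round(2))
```

```text
t=41.5 ee=[ 0.5078 -0.0025  0.1569] tool-axes mm: [ 0.3 -0.1 -0.1] turn: 0.1 yaw_y 63.0 tilt [0.0015 0.0003] q7 0.42
[ 0.6 -0.3 -5.6] [0.06 0.08 0.02]
```

{"op": "step_arm", "data": {
  "steps": [
    [0, 0, 0, 9, 0],
    [0, 0, 0, 9, 0],
    [0, 0, 0, 9, 0],
    [0, 0, 0, 9, 0],
    [0, 0, 0, 9, 0],
    [0, 0, 0, 9, 0],
    [0, 0, 0, 9, 0],
    [0, 0, 0, 4, 0],
    [0, 0, 0, 3, 0],
    [0, 0, 0, 2, 0],
    [0, 0, 0, 0, 0],
    [0, 0, 0, 0, 0]
  ]
}}

```text
time_s: 42.98
ee_pos: [0.5086, -0.003, 0.157]
ee_rot: [0.001, 0.76, 0.65, 0.001]
contact_force: [3.3, -0.5, 5.0]
finger_gap: 0.0138
grip_force: 30.0
```

Run:
```python
from h import *
go([.436,-.382,.30],-10);s=telemetry.read_state();print((pose()[1].T@s["contact_force"]).round(1),s["torque"].round(2),s["qpos"].round(2))
```

```text
t=43.0 ee=[ 0.5086 -0.003   0.157 ] tool-axes mm: [-385.6  -12.1 -143.2] turn: 1.0 yaw_y -9.0 tilt [0.0028 0.0002] q7 -0.65
[-0.   3.3 -5. ] [-0.3  -0.94  0.07] [ 0.62  0.46 -0.91  1.93  0.44  0.97 -0.65]
```

{"op": "step_arm", "data": {
  "steps": [
    [0, 0, 0, 0, 0.4],
    [0, 0, 0, 0, 0.4],
    [0, 0, 0, 0, 0.4],
    [0, 0, -0.03, 0, 0.4],
    [0, 0, -0.055, 0, 0.5],
    [0, 0, -0.055, 0, 0.5]
  ]
}}

```text
time_s: 43.72
ee_pos: [0.5066, -0.0028, 0.2976]
ee_rot: [-0.001, 0.76, 0.649, -0.0]
contact_force: [0.4, -0.8, -0.2]
finger_gap: 0.0439
grip_force: 0.0
```

{"op": "step_arm", "data": {
  "steps": [
    [-0.05, -0.002, 0, 0, 0.5],
    [-0.05, -0.002, 0, 0, 0.5],
    [-0.05, -0.002, 0, 0, 0.5],
    [-0.05, -0.002, 0, 0, 0.5],
    [-0.05, -0.002, 0, 0, 0.5],
    [-0.05, -0.002, 0, 0, 0.5],
    [-0.05, -0.002, 0, 0, 0.5],
    [-0.05, -0.002, 0, 0, 0.5],
    [0, 0, 0, 0, 0.5],
    [0, 0, 0, 0, 0.5]
  ]
}}

```text
time_s: 44.98
ee_pos: [0.4288, -0.3946, 0.2961]
ee_rot: [-0.001, 0.76, 0.649, 0.0]
contact_force: [0.3, 0.4, -0.1]
finger_gap: 0.0439
grip_force: 0.0
```

Run:
```python
from h import *
go([.436,-.382,.055],-10); im,c=snap("stC"); bars("stC"); im2,_=snap("topB","top")
a=cv2.resize(im2[110:230,170:290],(480,480),interpolation=cv2.INTER_CUBIC); b=cv2.resize(im[:240],(320,150)); d=cv2.resize(im2[170:270,305:405],(320,320),interpolation=cv2.INTER_CUBIC)
cv2.imwrite("pics/comp.png",np.hstack([a,np.vstack([b,d,np.zeros((10,320,3),np.uint8)])]))
```

```text
t=45.0 ee=[ 0.4288 -0.3946  0.2961] tool-axes mm: [ 13.2   5.3 241.1] turn: 1.0 yaw_y -9.0 tilt [-0.0001  0.0014] q7 0.23
head disc (0.4644 -0.3598) r0.030 bar box ctr [ 463.2 -359.2] [39.1 12.4] rect dir 78.7 pca 78.7 px [289. 132.]
```

View pics/comp.png

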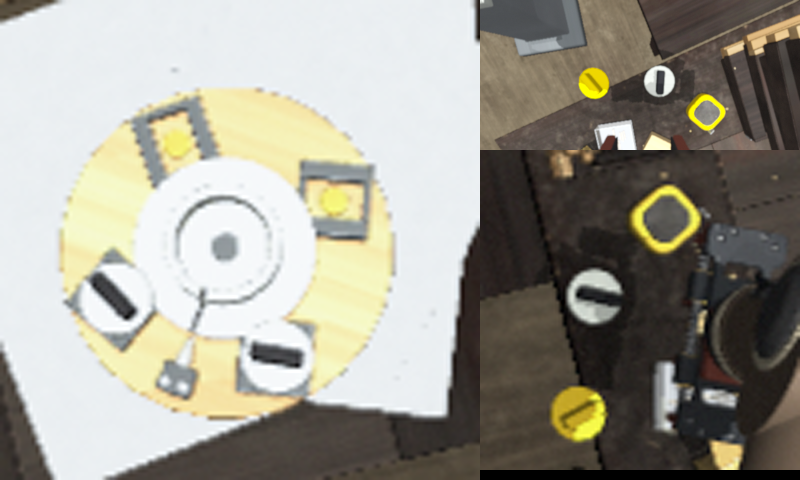

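The wheel mark is still on the pointer and two studs are locked. The third stud has been knocked to (0.463,-0.360), bar heading 79°; the tape is 11 cm away and clear.

{"op": "step_arm", "data": {
  "steps": [
    [0, 0, 0, 2.3, 0.5],
    [0.041, 0.0268, 0, 0, 0.5],
    [0, 0, 0.05, 0, 0.5],
    [0, 0, 0.055, 0, 0.5],
    [0, 0, 0.055, 0, 0.5],
    [0, 0, 0.05, 0, 0.5],
    [0, 0, 0.031, 0, 0.5],
    [0, 0, 0, 0, 0.5]
  ]
}}

```text
time_s: 46.08
ee_pos: [0.462, -0.3591, 0.0537]
ee_rot: [-0.002, 0.773, 0.634, -0.0]
contact_force: [-0.8, -0.0, 0.2]
finger_gap: 0.0439
grip_force: 0.0
```

Run:
```python
from h import *
go([.4632,-.3596,.0555],-11.3)
```

```text
t=46.1 ee=[ 0.462  -0.3591  0.0537] tool-axes mm: [-0.3  1.3 -1.8] turn: -0.0 yaw_y -11.3 tilt [-0.0031  0.0026] q7 -0.09
```

{"op": "step_arm", "data": {
  "steps": [
    [-0.0003, 0.0013, -0.0015, 0, 0.5],
    [0, 0, 0, 0, 0],
    [0, 0, 0, 0, 0],
    [0, 0, 0, 0, 0],
    [0, 0, 0, 0, 0],
    [0, 0, -0.01, 0, 0],
    [0, 0, -0.05, 0, 0],
    [0, 0, -0.06, 0, 0],
    [0, 0, -0.06, 0, 0],
    [0, 0, -0.06, 0, 0],
    [0, 0, -0.045, 0, 0]
  ]
}}

```text
time_s: 47.45
ee_pos: [0.4643, -0.3606, 0.3452]
ee_rot: [0.001, 0.773, 0.634, 0.0]
contact_force: [0.1, -0.5, -2.0]
finger_gap: 0.0137
grip_force: 30.0
```

{"op": "step_arm", "data": {
  "steps": [
    [0.0504, -0.0127, 0, 0, 0],
    [0.0504, -0.0127, 0, 0, 0],
    [0.0504, -0.0127, 0, 0, 0],
    [0.0504, -0.0127, 0, 0, 0],
    [0.0504, -0.0127, 0, 0, 0],
    [0, 0, 0, -9.4, 0],
    [0, 0, 0, -9.4, 0],
    [0, 0, 0, -9.4, 0],
    [0, 0, 0, -9.4, 0],
    [0, 0, 0, -9.4, 0],
    [0, 0, 0, -9.4, 0]
  ]
}}

```text
time_s: 48.82
ee_pos: [0.451, -0.1011, 0.3422]
ee_rot: [-0.0, 0.379, 0.925, -0.0]
contact_force: [0.0, 0.5, -1.6]
finger_gap: 0.0137
grip_force: 30.0
```

{"op": "step_arm", "data": {
  "steps": [
    [0, 0, 0, -9.4, 0],
    [0, 0, 0, -9.4, 0],
    [0, 0, 0, -9.4, 0],
    [0, 0, 0, -9.4, 0],
    [0, 0, 0, -9.4, 0],
    [0, 0, 0, -9.4, 0],
    [0, 0, 0, -9.2, 0],
    [0, 0, 0, 0, 0],
    [0, 0, 0, 0, 0]
  ]
}}

```text
time_s: 49.95
ee_pos: [0.4513, -0.1014, 0.342]
ee_rot: [-0.0, -0.178, 0.984, -0.0]
contact_force: [-0.0, -0.4, -1.4]
finger_gap: 0.0141
grip_force: 30.0
```

Run:
```python
from h import *
go([.7323,.1058,.255],110.7); e,M,s=pose(); print(s["finger_gap"],s["grip_force"]); snap("held3"); held("held3",e,M,.0235)
```

```text
t=50.0 ee=[ 0.4513 -0.1014  0.342 ] tool-axes mm: [-335.8   95.8   86.9] turn: -0.2 yaw_y 110.5 tilt [-0.0002 -0.0003] q7 1.75
0.014076421539310434 29.997915029525757
stud in tool frame mm [31.8 10.1] res 1.73 5 spread [ 27. -21.  23.] [42. 43. 24.]
```

{"op": "step_arm", "data": {
  "steps": [
    [-0.048, 0.0137, 0, -0.2, 0],
    [-0.048, 0.0137, 0, 0, 0],
    [-0.048, 0.0137, 0, 0, 0],
    [-0.048, 0.0137, 0, 0, 0],
    [-0.048, 0.0137, 0, 0, 0],
    [-0.048, 0.0137, 0, 0, 0],
    [-0.048, 0.0137, 0, 0, 0],
    [0, 0, 0.045, 0, 0],
    [0, 0, 0.042, 0, 0],
    [0, 0, 0, 0, 0],
    [0, 0, 0, 0, 0]
  ]
}}

```text
time_s: 51.38
ee_pos: [0.7318, 0.1077, 0.2567]
ee_rot: [0.001, -0.18, 0.984, 0.0]
contact_force: [-0.2, 0.3, -1.4]
finger_gap: 0.0136
grip_force: 30.0
```

Run:
```python
from h import *
e,M,s=pose(); go([.6865,.0885,.161],110.7)
im,c=snap("sockB"); socket("sockB",e,M,(.6865,.0885))
cv2.imwrite("pics/sockBc.png",cv2.resize(im[60:260,160:360],(600,600)))
im,c=load("held3"); cv2.imwrite("pics/h3c.png",cv2.resize(im[150:330,170:350],(720,720))[:600])
```

```text
t=51.4 ee=[0.7318 0.1077 0.2567] tool-axes mm: [49.3 -1.9 95.7] turn: 0.1 yaw_y 110.8 tilt [0.0014 0.0008] q7 1.31
pad px [257.3 126.6 447.5] tool mm (bias removed) [48.4 -4.9] world [0.6886 0.086 ]
 y-line x=12.9 skew 7.8 len 40
 x-line y=-20.2 skew 1.4 len 44
 x-line y=25.8 skew -0.1 len 58
 y-line x=25.5 skew -0.6 len 29
 x-line y=-35.8 skew -0.2 len 49
 y-line x=17.8 skew -0.4 len 54
 x-line y=10.1 skew 0.2 len 43
```

View pics/sockBc.png

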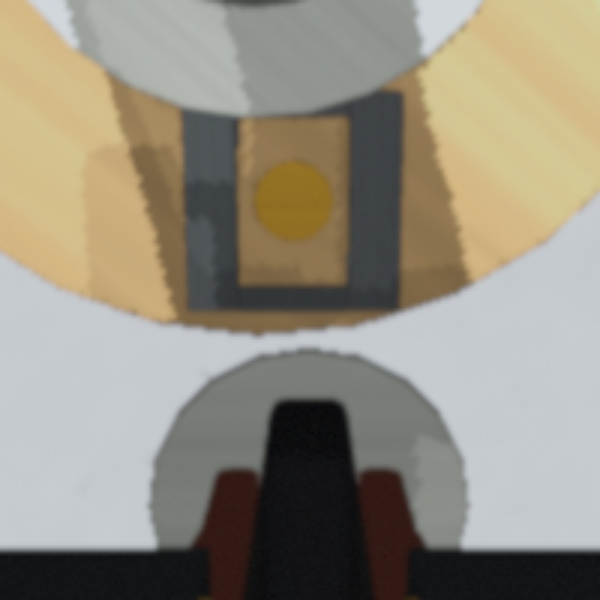

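Disc front edge at px (263,177), sides at 210 and 316; socket B is clear in view. I'll compute the stud offset.

Run:
```python
from h import *
e,M,s=pose(); im,c=load("sockB")
for uv in((263.3,176.7),(210,227),(315.7,227)): print(((ray(c,uv,e[2]-.0235)[0]-e)@M*1000).round(1))
```

```text
[30.5  1.  23.4]
[  2.8 -27.7  23.5]
[ 2.8 29.3 23.5]
```

{"op": "step_arm", "data": {
  "steps": [
    [0.0242, -0.0024, 0, 0, 0],
    [0.0241, -0.0023, 0, 0, 0],
    [0, 0, 0.03, 0, 0],
    [0, 0, 0.03, 0, 0],
    [0, 0, 0.013, 0, 0],
    [0, 0, 0, 0, 0],
    [0, 0, 0, 0, 0]
  ]
}}

```text
time_s: 52.3
ee_pos: [0.6886, 0.0866, 0.1837]
ee_rot: [0.001, -0.181, 0.983, 0.0]
contact_force: [-0.4, 0.8, -2.7]
finger_gap: 0.0137
grip_force: 30.0
```

Run:
```python
from h import *
# target = pose at sockB picture shifted by (48.3,-4.7) mm
a=np.radians(110.75); y=np.array([np.cos(a),np.sin(a)]); x=np.array([-y[1],y[0]]); t=np.array([.7318,.1077])+.0483*x-.0047*y; print(t)
go([*t,.161],110.7)
```

```text
[0.68829814 0.08619261]
t=52.3 ee=[0.6886 0.0866 0.1837] tool-axes mm: [ 0.4 -0.2 22.7] turn: 0.2 yaw_y 110.9 tilt [0.0021 0.0007] q7 1.25
```

{"op": "step_arm", "data": {
  "steps": [
    [0.0004, -0.0002, 0.005, 0, 0],
    [0, 0, 0.005, 0, 0],
    [0, 0, 0.004, 0, 0],
    [0, 0, 0.003, 0, 0],
    [0, 0, 0, 0, 0],
    [0, 0, 0, 0, 0]
  ]
}}

```text
time_s: 53.05
ee_pos: [0.6876, 0.0858, 0.165]
ee_rot: [0.0, -0.181, 0.983, 0.0]
contact_force: [0.3, 0.0, -1.3]
finger_gap: 0.0138
grip_force: 30.0
```

Run:
```python
from h import *
go([.6883,.0862,.161],110.7);s=telemetry.read_state();print((pose()[1].T@s["contact_force"]).round(1))
```

```text
t=53.0 ee=[0.6876 0.0858 0.165 ] tool-axes mm: [-0.8  0.2  4. ] turn: 0.2 yaw_y 110.9 tilt [0.0001 0.0001] q7 1.24
[-0.3 -0.1  1.3]
```

{"op": "step_arm", "data": {
  "steps": [
    [-0.0004, 0, 0.003, 0, 0],
    [0, 0, 0.003, 0, 0],
    [0, 0, 0.002, 0, 0],
    [0, 0, 0, 0, 0],
    [0, 0, 0, 0, 0]
  ]
}}

```text
time_s: 53.68
ee_pos: [0.6881, 0.086, 0.1584]
ee_rot: [0.001, -0.181, 0.983, -0.0]
contact_force: [-3.0, -0.4, 8.6]
finger_gap: 0.0138
grip_force: 30.0
```

Run:
```python
from h import *
go([.6883,.0862,.157],110.7);s=telemetry.read_state();print((pose()[1].T@s["contact_force"]).round(1))
```

```text
t=53.7 ee=[0.6881 0.086  0.1584] tool-axes mm: [-0.2  0.1  1.4] turn: 0.2 yaw_y 110.9 tilt [ 0.0011 -0.0001] q7 1.24
[ 2.9  0.7 -8.6]
```

{"op": "step_arm", "data": {
  "steps": [
    [0, 0, -0.0016, 0, 0],
    [0, 0, 0, 0, 0],
    [0, 0, 0, 8, 0],
    [0, 0, 0, 8, 0],
    [0, 0, 0, 8, 0],
    [0, 0, 0, 0, 0],
    [0, 0, 0, 0, 0]
  ]
}}

```text
time_s: 54.55
ee_pos: [0.6886, 0.0862, 0.1597]
ee_rot: [0.001, 0.027, 1.0, 0.0]
contact_force: [-0.7, -0.6, 5.8]
finger_gap: 0.0138
grip_force: 30.0
```

Run:
```python
from h import *
go([.6883,.0862,.1595],110.7-24);s=telemetry.read_state();print((pose()[1].T@s["contact_force"]).round(1),s["torque"].round(2))
```

```text
t=54.5 ee=[0.6886 0.0862 0.1597] tool-axes mm: [0.3 0.  0.2] turn: 0.2 yaw_y 86.9 tilt [0.0022 0.0003] q7 0.86
[ 0.7 -0.7 -5.8] [-0.03  0.03 -0.08]
```

{"op": "step_arm", "data": {
  "steps": [
    [0, 0, 0, 9, 0],
    [0, 0, 0, 9, 0],
    [0, 0, 0, 9, 0],
    [0, 0, 0, 9, 0],
    [0, 0, 0, 9, 0],
    [0, 0, 0, 9, 0],
    [0, 0, 0, 9, 0],
    [0, 0, 0, 4, 0],
    [0, 0, 0, 3, 0],
    [0, 0, 0, 2, 0],
    [0, 0, 0, 0, 0],
    [0, 0, 0, 0, 0]
  ]
}}

```text
time_s: 56.05
ee_pos: [0.6885, 0.0862, 0.1596]
ee_rot: [0.001, 0.61, 0.793, 0.001]
contact_force: [-0.9, -0.3, 5.0]
finger_gap: 0.014
grip_force: 30.0
```

{"op": "step_arm", "data": {
  "steps": [
    [0, 0, 0, 0, 0.4],
    [0, 0, 0, 0, 0.4],
    [0, 0, 0, 0, 0.4],
    [0, 0, -0.03, 0, 0.4],
    [0, 0, -0.055, 0, 0.5],
    [0, 0, -0.055, 0, 0.5],
    [0, 0, -0.055, 0, 0.5],
    [0, 0, 0, 0, 0.5]
  ]
}}

```text
time_s: 57.05
ee_pos: [0.6892, 0.087, 0.3589]
ee_rot: [0.003, 0.61, 0.793, 0.003]
contact_force: [0.1, 1.1, -1.0]
finger_gap: 0.0439
grip_force: 0.0
```

Run:
```python
from h import *
go([.54,.02,.38],-45)
```

```text
t=57.0 ee=[0.6892 0.087  0.3589] tool-axes mm: [ -26.4 -161.2  -22.4] turn: 59.9 yaw_y 14.9 tilt [0.0079 0.0019] q7 -0.18
```

{"op": "step_arm", "data": {
  "steps": [
    [0.01, -0.05, -0.01, 0, 0.5],
    [0.01, -0.05, -0.01, 0, 0.5],
    [0, 0, 0, 0, 0.5],
    [0, 0, 0, 0, 0.5]
  ]
}}

```text
time_s: 57.55
ee_pos: [0.5865, 0.0788, 0.3731]
ee_rot: [0.0, 0.61, 0.792, -0.0]
contact_force: [0.3, 0.5, -0.1]
finger_gap: 0.0442
grip_force: 0.0
```

Run:
```python
from h import *; from ang import *
im,c=snap("fin"); mark("fin",(.5985,.043)); pointer("fin",(.5985,.043))
t,_=snap("topF","top")
cv2.imwrite("pics/finc.png",np.hstack([cv2.resize(im[20:260,130:400],(540,480)),cv2.resize(t[130:330,90:250][:160],(240,240)) if 0 else cv2.resize(t[90:270,300:400],(260,480))]))
```

```text
0.125 r0.052 ang 159.5 depth 90
0.125 r0.055 ang 159.4 depth 90
0.125 r0.058 ang 159.7 depth 91
0.125 r0.061 ang 159.7 depth 92
0.125 r0.064 ang 159.7 depth 94
0.125 r0.067 ang 159.8 depth 92
0.125 r0.070 ang 159.8 depth 89
0.125 r0.073 ang 159.7 depth 91
0.157 r0.040 ang 159.7 depth 71
0.157 r0.042 ang 159.6 depth 102
0.157 r0.044 ang 159.6 depth 100
0.157 r0.046 ang 159.7 depth 92
pointer 160.83 125
```

View pics/finc.png

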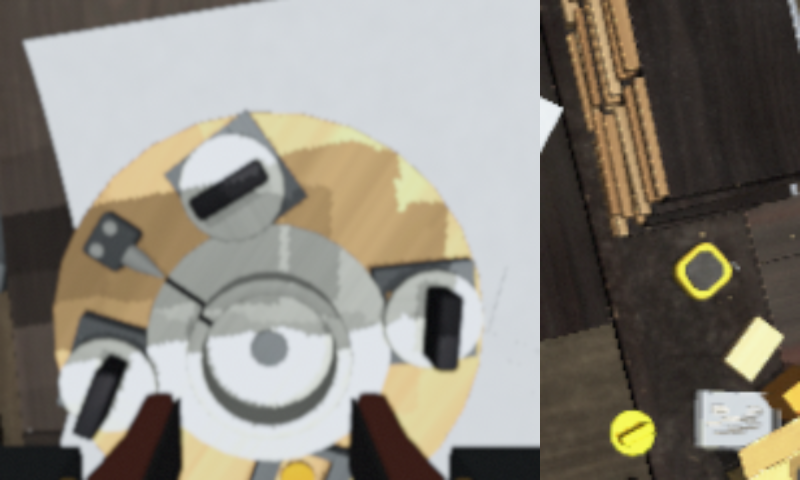

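All three studs are locked, with their bars across the slots; the tape and offcut look unmoved. In this view the mark reads 1.2° off, so I'll recheck from the pose used when it was set.

{"op": "step_arm", "data": {
  "steps": [
    [-0.012, -0.045, 0.015, 0, 0.4],
    [-0.012, -0.0445, 0.014, 0, 0.4],
    [0, 0, 0, 9.9, 0.4],
    [0, 0, 0, 9.9, 0.4],
    [0, 0, 0, 9.9, 0.4],
    [0, 0, 0, 9.9, 0.4],
    [0, 0, 0, 9.9, 0.4],
    [0, 0, 0, 9.9, 0.4],
    [0, 0, 0, 9.9, 0.4],
    [0, 0, 0, 0, 0.4],
    [0, 0, 0, 0, 0.4]
  ]
}}

```text
time_s: 59.02
ee_pos: [0.5061, 0.0335, 0.3441]
ee_rot: [-0.0, 0.952, 0.307, -0.0]
contact_force: [-0.3, 0.4, 0.4]
finger_gap: 0.0351
grip_force: 0.0
```

Run:
```python
from h import *; from ang import *
go([.5062,.0326,.344],-54.7)
im,c=snap("fin2"); mark("fin2",(.5985,.043)); pointer("fin2",(.5985,.043)); pointer("mark5",(.5985,.043))
for n in("mark5","fin2","fin"):
    _,c=load(n); print(n,c["cam_to_world"][:3,3].round(4))
```

```text
t=59.0 ee=[0.5061 0.0335 0.3441] tool-axes mm: [-0.4  0.8  0.1] turn: 0.5 yaw_y -54.2 tilt [-0.0008  0.0004] q7 -1.21
0.125 r0.052 ang 159.9 depth 104
0.125 r0.055 ang 159.9 depth 111
0.125 r0.058 ang 159.8 depth 112
0.125 r0.061 ang 159.9 depth 110
0.125 r0.064 ang 159.9 depth 109
0.125 r0.067 ang 159.9 depth 112
0.125 r0.070 ang 159.9 depth 110
0.125 r0.073 ang 160.0 depth 110
0.157 r0.040 ang 159.8 depth 90
0.157 r0.042 ang 159.8 depth 122
0.157 r0.044 ang 159.8 depth 118
0.157 r0.046 ang 159.9 depth 103
pointer 161.01 147
pointer 160.98 146
mark5 [0.5603 0.0719 0.4879]
fin2 [0.5603 0.0728 0.4881]
fin [0.5698 0.1436 0.5171]
```

The wheel has drifted only about 1.1° from the pointer (0.8 mm on a 4 mm line). It's on its mark, and regripping would risk more. One last check: is a fourth stud hidden where the arm stood at the start?

Run:
```python
from h import *
im,c=snap("topG","top"); o=cv2.imread("pics/top0.png")
hsv=cv2.cvtColor(im,cv2.COLOR_BGR2HSV); m=((hsv[...,1]<40)&(hsv[...,2]>140)).astype(np.uint8)
for k in cv2.findContours(m,cv2.RETR_EXTERNAL,cv2.CHAIN_APPROX_NONE)[0]:
    (x,y),r=cv2.minEnclosingCircle(k)
    if 6<r<14 and cv2.contourArea(cv2.convexHull(k))>.6*np.pi*r*r: print("disc-like",round(x),round(y),round(r,1),ray(c,(x,y),.03)[0].round(2))
cv2.imwrite("pics/last.png",np.hstack([cv2.resize(im,(560,420)),cv2.resize(im[260:384,330:512],(240,164)).copy() if 0 else np.zeros((420,1,3),np.uint8)]))
```

```text
disc-like 133 303 13.2 [0.14 0.35 0.03]
```

View pics/last.png

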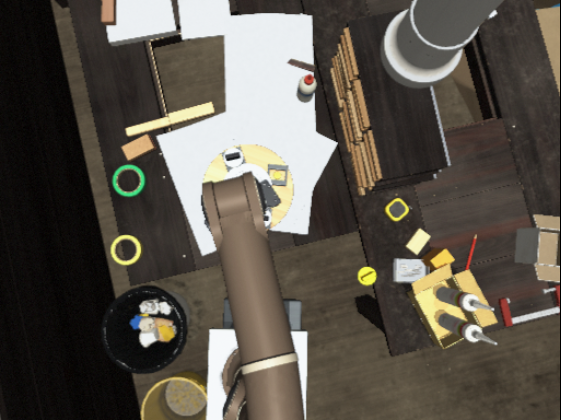

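No other white stud is on the table; the yellow decoy is at (367,276). The robot is clear of everything, so I'm handing in.

```bash
python3 -c "
from plant import hand_in
print(hand_in())"
```

```text
the job is handed in; nothing more can be done
None
```

I turned the wheel to its pointer first, then locked all three studs on the table with full quarter turns, left the tape measure and offcut alone, and handed in at about 59 s; the wheel drifted while the studs went in and finished about 1.1° off the pointer (0.8 mm on the 4 mm line), which I left uncorrected.

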